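# Weigh urethane bushings against the master and store the sound ones

## Task

First open the parts chest's lid fully, flip up its stay and bring the lid forward so that it rests on the stay. Then weigh every bushing on the balance, one at a time, opposite the master bushing (the one with the knob): stand those heavier than the master in the chest and those lighter, which have voids, in the top tray of the stack. Finish with the master standing back on its grey mat, and set things down on the pans gently, leaving everything else where it is.

Things in the scene. Friction and masses are not known exactly. Their poses are not given: they have to be found in the camera images.
- chest: grey sheet-steel parts chest, fixed. 200 (x) by 240 (y) mm outside, rim 80 mm above the ledge, walls and floor 4 mm. Origin: centre of its underside; its front (towards the robot) looks along its -x, its lid's hinge line runs along the top of its +x wall (x = +100 mm, z = 80 mm in its frame). The inner floor is 4 mm above the ledge. With the lid propped, the lid and its bar lean over the rear (+x) 50 mm of the chest; the front part is open from above
- lid (a joint): angle of the chest's lid, rad: 0 shut, 1.70 its stop just past upright, where it stands by itself; anywhere below about 1.5 it falls. Resting on the raised stay it reads 1.40
- lid_handle (a point): middle of the lid's pull bar: a round steel bar 12 mm thick and 120 mm long, parallel to the chest's y, held 40 mm beyond the lid's front edge by a strut at each end (34 mm of free air between bar and lid). It circles the lid's hinge line at 240 mm. The lid weighs 0.55 kg
- stay (a joint): angle of the lid's prop stay, rad: 0 folded, lying level along the outside of the chest's -y end, pointing to the front; 1.78 fully up, leaning slightly back (towards the lid) against its stop. It falls to the nearer side of upright (1.57) when let go. It can be raised only when the lid is fully open. When it is up and the lid is brought forward, the small steel lip on the lid's edge comes down on the stay's end and the lid rests there
- stay_end (a point): grip point on the stay's bent-out end: a round steel bar 10 mm thick, parallel to the chest's y, reaching from 10 to 68 mm outside the chest's -y end; this point lies 52 mm outside it. It circles the stay's pivot line at 106 mm; that line is parallel to the chest's y at x = +45 mm, z = 62 mm in the chest's frame
- balance: equal-arm two-pan balance with its pans on top, fixed: base 130 by 300 mm, arms along its y, pans 125 mm to either side of its middle; a dial plate on a 100 mm column stands between them (top 150 mm above the ledge). Origin: centre of its underside
- beam (a joint): tilt of the balance's beam, rad: positive when the left (+y) pan is down, -0.1 or 0.1 at the stops, near 0 when empty. It takes about 1.5 s to settle; a difference of 20 g brings it to its stop
- pan_l_floor (a point): centre of the floor of the left (+y) pan: a steel dish with a flat floor 100 mm across and a rim 6 mm high. The floor is 104 mm above the ledge when level; the pans travel 12.5 mm up or down and stay level
- pan_r_floor (a point): the same for the right (-y) pan
- top_tray_floor (a point): centre of the inner floor of the top tray of a fixed stack of three grey plastic trays, each 220 (along this point's x) by 170 (y) mm; only the top one is open. The floor is 100 mm above the ledge; its walls are 4 mm thick and rise 40 mm above that floor. The axes are the stack's own, z up
- mat_top (a point): centre of the top of the master's grey mat, a fixed disc 110 mm across, 3 mm thick
- master (a point): the master bushing, 0.25 kg: the same flanged bushing with an aluminium knob 30 mm across on its top; 94 mm high in all, the knob fills 68 to 94 mm above its underside. This point is on its axis 47 mm above its underside. A sound bushing is heavier than the master, a void one lighter
- bushing1: a black flanged urethane bushing with a steel sleeve, standing on its flange: flange 62 mm across and 12 mm high, body 50 mm across, 60 mm high in all, about 0.2 to 0.3 kg. Sound ones are 20 to 50 g heavier than the master, ones with hidden voids 20 to 50 g lighter; they look alike, and only the balance tells. Its origin is its centre, 30 mm above its underside; z is its axis, upright at the start. None when this bushing is absent.
- bushing2: another bushing like bushing1; its origin likewise
- bushing3: another bushing like bushing1; its origin likewise
- bushing4: another bushing like bushing1; its origin likewise
- bushing5: another bushing like bushing1; its origin likewise
- wheel: yellow urethane wheel, 110 mm across and 40 mm high, lying flat behind the balance. Origin: centre of its underside
- nut_bowl: stainless bowl of brass thumb nuts, 132 mm across, 45 mm high. Origin: centre of its underside
- wrench: steel socket wrench about 230 mm long, lying flat between the wheel and the puller. Origin: on its underside, 95 mm from the socket, along its x axis
- puller: two-jaw bearing puller about 220 x 120 mm, 36 mm high, lying flat. Origin: on its underside at the crosshead
- spacer: aluminium spacer ring, 56 mm across, 45 mm high, standing near the chest's front. Origin: centre of its underside
- hub: aluminium wheel hub, flange 90 mm across, 36 mm high. Origin: centre of its underside
There are look-alikes about, which are no part of the job. What is shaped like the bushing2 but purple is not meant. Leave any red or turquoise look-alike of the part that bears master alone.

How it is judged:
On the way, in this order (a step that is already met when the one before it is completed fails the run):
1. the lid rests on its raised stay, both let go (value of joint stay above 1.66 rad and value of joint lid between 1.32 and 1.47 rad and contact force between the fingers and anything else below 0.1 N), for 0.5 s.
2. a bushing and the master stand on opposite pans, let go ((((horizontal distance between master and pan_l_floor below 0.04 m and z of master in the frame of pan_l_floor between 0.015 and 0.06 m) and (horizontal distance between bushing1 and pan_r_floor below 0.04 m and z of bushing1 in the frame of pan_r_floor between 0.015 and 0.06 m) and contact force between the fingers and anything else below 0.1 N) or ((horizontal distance between master and pan_r_floor below 0.04 m and z of master in the frame of pan_r_floor between 0.015 and 0.06 m) and (horizontal distance between bushing1 and pan_l_floor below 0.04 m and z of bushing1 in the frame of pan_l_floor between 0.015 and 0.06 m) and contact force between the fingers and anything else below 0.1 N) or ((horizontal distance between master and pan_l_floor below 0.04 m and z of master in the frame of pan_l_floor between 0.015 and 0.06 m) and (horizontal distance between bushing2 and pan_r_floor below 0.04 m and z of bushing2 in the frame of pan_r_floor between 0.015 and 0.06 m) and contact force between the fingers and anything else below 0.1 N) or ((horizontal distance between master and pan_r_floor below 0.04 m and z of master in the frame of pan_r_floor between 0.015 and 0.06 m) and (horizontal distance between bushing2 and pan_l_floor below 0.04 m and z of bushing2 in the frame of pan_l_floor between 0.015 and 0.06 m) and contact force between the fingers and anything else below 0.1 N) or ((horizontal distance between master and pan_l_floor below 0.04 m and z of master in the frame of pan_l_floor between 0.015 and 0.06 m) and (horizontal distance between bushing3 and pan_r_floor below 0.04 m and z of bushing3 in the frame of pan_r_floor between 0.015 and 0.06 m) and contact force between the fingers and anything else below 0.1 N) or ((horizontal distance between master and pan_r_floor below 0.04 m and z of master in the frame of pan_r_floor between 0.015 and 0.06 m) and (horizontal distance between bushing3 and pan_l_floor below 0.04 m and z of bushing3 in the frame of pan_l_floor between 0.015 and 0.06 m) and contact force between the fingers and anything else below 0.1 N) or ((horizontal distance between master and pan_l_floor below 0.04 m and z of master in the frame of pan_l_floor between 0.015 and 0.06 m) and (horizontal distance between bushing4 and pan_r_floor below 0.04 m and z of bushing4 in the frame of pan_r_floor between 0.015 and 0.06 m) and contact force between the fingers and anything else below 0.1 N) or ((horizontal distance between master and pan_r_floor below 0.04 m and z of master in the frame of pan_r_floor between 0.015 and 0.06 m) and (horizontal distance between bushing4 and pan_l_floor below 0.04 m and z of bushing4 in the frame of pan_l_floor between 0.015 and 0.06 m) and contact force between the fingers and anything else below 0.1 N) or ((horizontal distance between master and pan_l_floor below 0.04 m and z of master in the frame of pan_l_floor between 0.015 and 0.06 m) and (horizontal distance between bushing5 and pan_r_floor below 0.04 m and z of bushing5 in the frame of pan_r_floor between 0.015 and 0.06 m) and contact force between the fingers and anything else below 0.1 N) or ((horizontal distance between master and pan_r_floor below 0.04 m and z of master in the frame of pan_r_floor between 0.015 and 0.06 m) and (horizontal distance between bushing5 and pan_l_floor below 0.04 m and z of bushing5 in the frame of pan_l_floor between 0.015 and 0.06 m) and contact force between the fingers and anything else below 0.1 N))), for 0.5 s.
At the end, for the whole second after the job is handed in: The lid rests on the raised stay (lid 1.32 to 1.47 rad); each bushing heavier than the master (0.25 kg, 2.45 N) stands in the chest, each lighter one in the top tray; the master stands upright on its mat, its axis within 30 mm of the mat's centre; nothing is held (all of step 1 and ((x of bushing1 in the frame of chest between -0.095 and 0.095 m and y of bushing1 in the frame of chest between -0.115 and 0.115 m and z of bushing1 in the frame of chest between 0.01 and 0.075 m and contact force between bushing1 and anything else above 2.45 N) or (x of bushing1 in the frame of top_tray_floor between -0.105 and 0.105 m and y of bushing1 in the frame of top_tray_floor between -0.08 and 0.08 m and z of bushing1 in the frame of top_tray_floor between 0.01 and 0.07 m and contact force between bushing1 and anything else below 2.45 N)) and ((x of bushing2 in the frame of chest between -0.095 and 0.095 m and y of bushing2 in the frame of chest between -0.115 and 0.115 m and z of bushing2 in the frame of chest between 0.01 and 0.075 m and contact force between bushing2 and anything else above 2.45 N) or (x of bushing2 in the frame of top_tray_floor between -0.105 and 0.105 m and y of bushing2 in the frame of top_tray_floor between -0.08 and 0.08 m and z of bushing2 in the frame of top_tray_floor between 0.01 and 0.07 m and contact force between bushing2 and anything else below 2.45 N)) and ((x of bushing3 in the frame of chest between -0.095 and 0.095 m and y of bushing3 in the frame of chest between -0.115 and 0.115 m and z of bushing3 in the frame of chest between 0.01 and 0.075 m and contact force between bushing3 and anything else above 2.45 N) or (x of bushing3 in the frame of top_tray_floor between -0.105 and 0.105 m and y of bushing3 in the frame of top_tray_floor between -0.08 and 0.08 m and z of bushing3 in the frame of top_tray_floor between 0.01 and 0.07 m and contact force between bushing3 and anything else below 2.45 N)) and ((x of bushing4 in the frame of chest between -0.095 and 0.095 m and y of bushing4 in the frame of chest between -0.115 and 0.115 m and z of bushing4 in the frame of chest between 0.01 and 0.075 m and contact force between bushing4 and anything else above 2.45 N) or (x of bushing4 in the frame of top_tray_floor between -0.105 and 0.105 m and y of bushing4 in the frame of top_tray_floor between -0.08 and 0.08 m and z of bushing4 in the frame of top_tray_floor between 0.01 and 0.07 m and contact force between bushing4 and anything else below 2.45 N)) and ((x of bushing5 in the frame of chest between -0.095 and 0.095 m and y of bushing5 in the frame of chest between -0.115 and 0.115 m and z of bushing5 in the frame of chest between 0.01 and 0.075 m and contact force between bushing5 and anything else above 2.45 N) or (x of bushing5 in the frame of top_tray_floor between -0.105 and 0.105 m and y of bushing5 in the frame of top_tray_floor between -0.08 and 0.08 m and z of bushing5 in the frame of top_tray_floor between 0.01 and 0.07 m and contact force between bushing5 and anything else below 2.45 N)) and horizontal distance between master and mat_top below 0.03 m and angle between master's own z axis and vertical below 0.15 rad and height (world z) of master below 0.065 m); the robot touches nothing.
It fails at once if a bystander moved by more than 40 mm (distance of any of wheel, nut_bowl, wrench, puller, spacer, hub from where it was at the start of the episode above 0.04 m).
It fails at once if something struck or pressed on the balance with more than 40 N (contact force between balance and anything else above 40 N).
Of bushing1, bushing2, bushing3, bushing4, bushing5 only 2 to 3 are there at a start; the rules pass over those that are not, and their reading is None.
At some moment in a run one of bushing1, bushing2, bushing3, bushing4, bushing5, mast may be knocked a few centimetres aside while the robot is not near it.
It also fails if it takes over 210 s, if anything falls off the work surface, if the arm or the gripper's body presses on something with over 40 N, if the wrist force passes 120 N, or if a joint passes its speed limit or range.

## Robot

A 7-joint arm with a two-finger parallel gripper is mounted at the origin on the work surface. World frame = base frame: x ahead of the robot, y to its left, z up, the work surface at z = 0. Lengths are in m, angles in rad, forces in N, time in s.
With the tool pointing down it reaches from about 0.4 to 0.85 m from the base axis. Payload 10.4 kg.
Tool frame: the origin (TCP) lies between the finger pads; the fingertips stand 22 mm ahead of it and the grasp point (between the pads) lies 3 mm ahead of it; z points along the fingers, y is the line along which they close (so a half turn about z gives the same grasp; the last joint's range is limited). The gripper opens to 85 mm and grips with 20 to 120 N. Pads are 22 mm wide; open, the fingers measure 114 mm over their backs; the gripper's body (76 mm by 85 mm) begins 54 mm behind the grasp point. The pads swing forward as they close: fully open they stand 13 mm farther back than shut.
Start: joints at [-0.023, 0.332, -0.065, 1.46, 0.022, 1.35, -0.088], TCP at [0.625, 0, 0.221] pointing down, gripper open.
Joint ranges: [-2.6, 2.6], [-0.5, 2.12], [-1.47, 1.34], [0.16, 2.42], [-1.27, 4.41], [0.06, 2.06], [-2.6, 2.6]. Speed limits (rad/s): [2.22, 2.22, 2.79, 2.79, 3.14, 3.14, 3.14].

## Interface

Orientations are given as a unit quaternion [x, y, z, w].
In Python, from workcell import manip, camera, ticket, boxes_of, outline_of gives the robot as it stands.
- The arm moves only by the tool carry_out, never from a script. Its argument "deltas" is a list of rows, each a list of 5 numbers: the shift along the tool's x, y, z as a fraction of full scale, then the turn about the tool's z as a fraction of full scale, then the opening, from -1 (shut) to 1 (fully open), so that 0 is half open. In form: [[tx, ty, tz, spin, gripper], ...]. A call has 1 to 20 rows; each row is the pose to reach, as a shift and turn from the pose commanded when the call began, along the tool's axes at that moment; what a row does not reach only later rows make up. Full scale, the value 1, is 150 mm for a shift and 30 degrees for a turn. A row lasts 1/8 s, in which the tool goes at most 62.5 mm and 10.7 degrees, less where a joint would pass 70% of its speed; a pose out of reach is approached as far as the arm can. A call with a number of a shift or a turn outside -1 to 1 is refused whole. A call with a gripper value outside its range is refused whole. The fingers move at their own pace and stop on an object; "force" is the grip in N (left out, the last holds). Time passes only in rows, so rows that repeat a pose let the fingers close. It gives the time, the measured TCP pose, the force, the opening and the grip force at its end, in the units of the state.
- manip.get_obs(): the state, without advancing time (a new reading comes with each control period).
- camera(name): name is "scene" or "side" or "wrist"; returns a dict with "img" (480x640x3 uint8, red, green, blue), "depth" (480x640 float32, m along the optical axis (not along the pixel's ray), 0 where there is no reading), "vertical_fov" (degrees; the focal length in pixels is half the picture's height over the tangent of half this angle, whatever the lens; pixels are square), "cx", "cy" (the principal point, pixels), "R" (3x3) and "t" (3): a world point X has camera coordinates R X + t. Camera axes: x right, y down, z forward; pixel columns grow to the right and rows downward; lengths in m; the calibration is good to about 2 mm. A picture is of the moment at which its call begins.
- ticket.hand_in(): hands the job in; it is judged then, once.
Trained networks look in a picture, given as the dict that the camera call returned (one of the last four; its "shot" number tells which), for a name from the list of things; names that differ only in an ending like _2 or _b are one class to them, and where a whole thing is asked for, a point or a joint stands for the part that bears it (a point fixed in the world has none). Each returns a list of dicts, best first, with "conf" (0 to 1); they miss things now and then, are a little off and sometimes report something else, mostly with a low value. They report only what shows in the picture. A call takes as long as a camera call. They do not tell look-alikes from the thing itself.
- boxes_of(query, picture): "position" ([x, y, z] in m, in world coordinates, good to about 4 mm: the middle of the surface that is visible of it).
- outline_of(query, picture): "region" (480x640 bool, what is visible of it).
The state is a dict: "clock": time; "joint_pos": joint angles; "joint_velocities": joint speeds; "tau": joint torques, N m; "position": TCP position; "ee_rot": TCP orientation; "ft_force": force on the tool from outside, world axes, zero at the start; "torque": the same for the moment, N m; "grip_width": opening from 0.0 (shut) to 1.0 (fully open); "grasp_force": force on a finger pad.
Only numpy, scipy, OpenCV 4.12 (cv2) and the standard library are available. Lean on these libraries where they do the work, as an engineer would, in place of code of your own. Each camera call takes 0.05 s, during which the arm holds its last target. There are 200 camera calls.

## Working session

There is one attempt and no reset: what is moved stays moved. The work goes in short steps, Python scripts to look and compute and a tool call to move; the robot and the scene stay as the last step left them, time stands still between calls to the robot, and variables do not carry over. Pictures are saved under pics/ and viewed, at most 14 in all, crops included, and the job is handed in when it is done.

Besides the shell and the picture viewer there is one more tool, called after ">>>" by a JSON object that holds its "api" and its "payload", one argument or row to a line. carry_out: Moves the arm, as the interface text tells. Its arguments: {"type":"object","properties":{"deltas":{"type":"array","items":{"type":"array","items":{"type":"number"}}},"force":{"type":"number"}},"required":["deltas"]}

```bash
ls; mkdir -p pics; cat > h.py <<'E'
import numpy as np, cv2
from workcell import manip, camera, ticket, boxes_of, outline_of
def K(p):
    f=240/np.tan(np.radians(p["vertical_fov"])/2); return f,p["cx"],p["cy"]
def cloud(p):
    f,cx,cy=K(p); v,u=np.mgrid[:480,:640]; d=p["depth"]
    c=np.stack([(u-cx)/f*d,(v-cy)/f*d,d],-1)
    W=(c-np.array(p["t"]))@np.array(p["R"]); W[d<=0]=np.nan; return W
def pix(p,X):
    f,cx,cy=K(p); c=np.array(p["R"])@np.array(X)+p["t"]; return f*c[0]/c[2]+cx, f*c[1]/c[2]+cy
def save(n,im): cv2.imwrite(f"pics/{n}.png",cv2.cvtColor(im,cv2.COLOR_RGB2BGR))
E
python3 - <<'E'
from h import *
o=manip.get_obs(); print({k:np.round(v,3) for k,v in o.items()})
for n in ["scene","side"]:
    p=camera(n); save(n+"0",p["img"]); np.savez(n+"0",W=cloud(p))
    print(n,"cam at",np.round(-np.array(p["R"]).T@p["t"],2))
    for q in ["chest","lid_handle","stay_end","balance","top_tray_floor","mat_top","master","bushing1","pan_l_floor","pan_r_floor","wheel","nut_bowl","wrench","puller","spacer","hub"]:
        try: print(q,[(np.round(b["position"],3).tolist(),round(b["conf"],2),[int(x) for x in pix(p,b["position"])]) for b in boxes_of(q,p)])
        except Exception as e: print(q,e)
E
```

```text
pics
{'clock': np.float64(0.0), 'joint_pos': array([-0.023,  0.333, -0.065,  1.461,  0.022,  1.35 , -0.089]), 'joint_velocities': array([-0.001,  0.003,  0.001,  0.001, -0.001, -0.002,  0.001]), 'tau': array([ 0.0000e+00, -6.2545e+01,  5.0000e-02, -3.9161e+01,  1.6000e-02,
        1.0000e-02, -0.0000e+00]), 'position': array([ 0.625, -0.   ,  0.22 ]), 'ee_rot': array([ 0.707,  0.707, -0.001, -0.   ]), 'ft_force': array([ 0.227, -1.417,  0.146]), 'torque': array([0.037, 0.013, 0.014]), 'grasp_force': np.float64(0.0), 'grip_width': np.float64(1.002)}
scene cam at [1.36 0.51 0.93]
chest [([0.508, 0.32, 0.081], 0.86, [435, 289])]
lid_handle [([0.473, 0.313, 0.088], 0.86, [438, 277])]
stay_end [([0.432, 0.171, 0.062], 0.69, [391, 255]), ([0.661, -0.088, 0.068], 0.34, [260, 272])]
balance [([0.663, -0.084, 0.064], 0.9, [261, 274])]
top_tray_floor [([0.559, -0.38, 0.099], 0.88, [198, 207])]
mat_top [([0.453, 0.062, 0.004], 0.81, [350, 262]), ([0.509, -0.001, 0.06], 0.43, [320, 251])]
master [([0.436, 0.062, 0.049], 0.85, [354, 247]), ([0.199, 0.294, 0.045], 0.6, [463, 228])]
bushing1 [([0.5
[... 1309 characters left out ...]
035, 0.041], 0.59, [366, 273]), ([0.353, 0.135, 0.034], 0.51, [347, 335])]
pan_l_floor [([0.646, 0.013, 0.105], 0.88, [249, 224])]
pan_r_floor [([0.65, -0.239, 0.107], 0.7, [311, 176]), ([0.766, 0.193, 0.024], 0.33, [148, 283])]
wheel [([0.779, 0.08, 0.038], 0.67, [182, 248]), ([0.649, -0.238, 0.108], 0.56, [310, 176])]
nut_bowl [([0.814, -0.213, 0.028], 0.71, [251, 194]), ([0.779, 0.081, 0.036], 0.69, [182, 249]), ([0.428, 0.138, 0.065], 0.36, [308, 307])]
wrench [([0.43, 0.066, 0.005], 0.75, [327, 311]), ([0.765, 0.19, 0.02], 0.61, [150, 284])]
puller [([0.721, 0.36, 0.025], 0.71, [94, 342])]
spacer [([0.352, 0.134, 0.03], 0.66, [348, 336])]
hub [([0.795, -0.034, 0.012], 0.89, [212, 233])]
```

```bash
python3 - <<'E'
import cv2
for n,(x0,y0,x1,y1) in {"scene0":(160,170,520,420),"side0":(80,130,520,470)}.items():
    im=cv2.imread(f"pics/{n}.png")[y0:y1,x0:x1]; s=800/(x1-x0); s=min(s,600/(y1-y0)); cv2.imwrite(f"pics/{n}c.png",cv2.resize(im,None,fx=s,fy=s)[:600,:800]); print(s)
E
```

```text
2.2222222222222223
1.7647058823529411
```

View pics/scene0c.png

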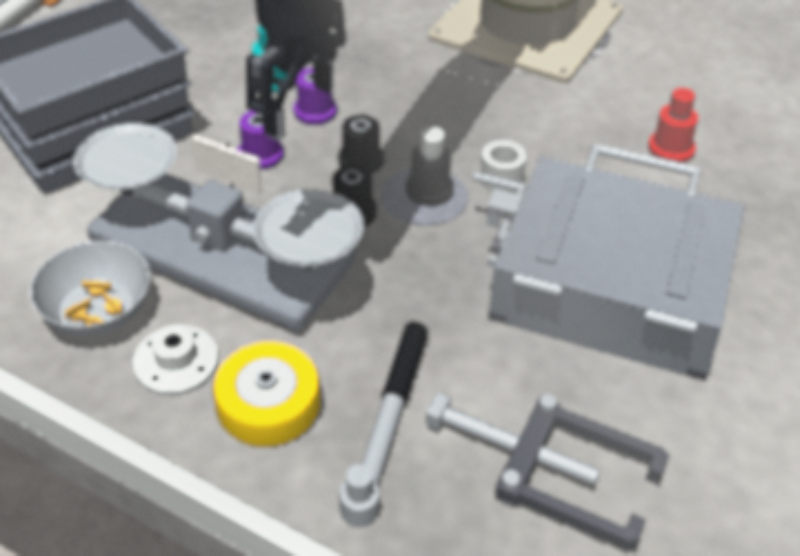

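View pics/side0c.png

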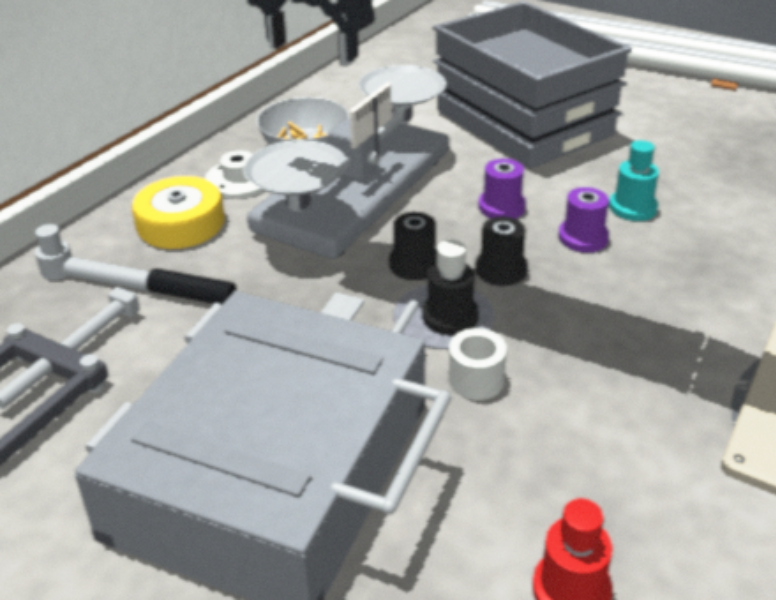

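The scene view shows the two black bushings at crop px (360,140) and (352,195), the master (aluminium knob) on its mat at (432,165), and the chest at upper right with the folded stay at (500,200). The purple bushing look-alikes at (262,135) and (315,95), and the red and turquoise master look-alikes, are not meant. The next step is to fit poses from the depth clouds.

```bash
python3 - <<'E'
from h import *
for n in ["scene0","side0"]:
    W=np.load(n+".npz")["W"].reshape(-1,3); W=W[~np.isnan(W[:,0])]
    def sel(x0,x1,y0,y1,z0,z1): return W[(W[:,0]>x0)&(W[:,0]<x1)&(W[:,1]>y0)&(W[:,1]<y1)&(W[:,2]>z0)&(W[:,2]<z1)]
    print(n,"table z",np.round(np.median(sel(.55,.75,.15,.2,-.02,.02)[:,2]),4))
    P=sel(.3,.7,.1,.5,.075,.1); print(" lid z",np.round(np.percentile(P[:,2],[5,25,50,75,95]),4), len(P))
    # rasterise, open to delete the handle
    g=np.zeros((450,450),np.uint8); ij=((P[:,:2]-[.25,.05])*1000).astype(int); g[ij[:,0],ij[:,1]]=255
    g=cv2.morphologyEx(cv2.morphologyEx(g,cv2.MORPH_CLOSE,np.ones((9,9))),cv2.MORPH_OPEN,np.ones((40,40)))
    c=max(cv2.findContours(g,0,2)[0],key=cv2.contourArea); r=cv2.minAreaRect(c[:,0,::-1].astype(np.float32)) 
    print(" lid rect c",np.array(r[0])/1000+[.25,.05],r[1:]); print(np.round(cv2.boxPoints(r)/1000+[.25,.05],3).tolist())
    for nm,bx in {"b_a":(.46,.55,-.04,.04,.052,.066),"b_b":(.37,.45,-.085,-.003,.052,.066),"masterknob":(.39,.47,.03,.1,.085,.1),"spacer":(.3,.4,.09,.18,.038,.05),"panL":(.57,.72,-.04,.09,.095,.115),"panR":(.57,.72,-.3,-.16,.095,.115),"trayrim":(.35,.75,-.55,-.22,.134,.146),"trayfloor":(.42,.65,-.48,-.28,.095,.105),"mat":(.37,.5,0,.13,.0015,.006)}.items():
        Q=sel(*bx)
        if len(Q)>5: 
            mr=cv2.minAreaRect(Q[:,:2].astype(np.float32)); ce,ra=cv2.minEnclosingCircle(Q[:,:2].astype(np.float32))
            print(nm,len(Q),"med",np.round(np.median(Q,0),3),"zmax",round(Q[:,2].max(),3),"rect",np.round(mr[0],3),np.round(mr[1],3),round(mr[2],1),"circ",np.round(ce,3),round(ra,3))
E
```

```text
scene0 table z -0.0005
 lid z [0.0813 0.0837 0.0851 0.0865 0.0893] 6318
 lid rect c [0.46818942 0.31228815] ((211.8612518310547, 242.53221130371094), 8.714733123779297)
[[0.345, 0.416], [0.382, 0.176], [0.591, 0.208], [0.555, 0.448]]
b_a 204 med [ 0.51  -0.011  0.059] zmax 0.063 rect [ 0.507 -0.012] [0.053 0.046] 31.6 circ [ 0.507 -0.012] 0.027
b_b 178 med [ 0.419 -0.053  0.059] zmax 0.064 rect [ 0.415 -0.054] [0.049 0.05 ] 59.0 circ [ 0.415 -0.054] 0.027
masterknob 88 med [0.429 0.056 0.095] zmax 0.1 rect [0.424 0.054] [0.031 0.028] 8.4 circ [0.425 0.054] 0.016
spacer 162 med [0.361 0.123 0.043] zmax 0.048 rect [0.357 0.122] [0.063 0.051] 25.0 circ [0.357 0.121] 0.032
panL 1307 med [0.645 0.016 0.104] zmax 0.113 rect [0.649 0.019] [0.119 0.116] 35.1 circ [0.648 0.018] 0.061
panR 1051 med [ 0.654 -0.235  0.104] zmax 0.114 rect [ 0.655 -0.233] [0.12  0.117] 41.4 circ [ 0.654 -0.232] 0.061
trayrim 739 med [ 0.553 -0.393  0.139] zmax 0.145 rect [ 0.545 -0.401] [0.187 0.231] 65.6 circ [ 0.546 -0.402] 0.144
trayfloor 1530 med [ 0.528 -0.416  0.1  ] zmax 0.105 rect [ 0.535 -0.38 ] [0.199 0
[... 681 characters left out ...]
 61.9 circ [0.42  0.054] 0.016
spacer 462 med [0.352 0.126 0.044] zmax 0.049 rect [0.353 0.123] [0.055 0.057] 52.5 circ [0.354 0.124] 0.03
panL 1398 med [0.649 0.015 0.104] zmax 0.112 rect [0.647 0.018] [0.118 0.118] 28.8 circ [0.647 0.019] 0.061
panR 788 med [ 0.652 -0.242  0.105] zmax 0.112 rect [ 0.653 -0.235] [0.117 0.119] 2.9 circ [ 0.652 -0.233] 0.062
trayrim 870 med [ 0.525 -0.389  0.139] zmax 0.143 rect [ 0.542 -0.4  ] [0.183 0.233] 66.4 circ [ 0.543 -0.4  ] 0.146
trayfloor 1123 med [ 0.543 -0.422  0.1  ] zmax 0.105 rect [ 0.535 -0.381] [0.199 0.23 ] 89.1 circ [ 0.547 -0.377] 0.131
mat 632 med [0.437 0.064 0.003] zmax 0.006 rect [0.44  0.059] [0.13  0.127] 83.2 circ [0.43 0.06] 0.081
```

```bash
python3 - <<'E'
from h import *
a=np.radians(8.9); ux=np.array([np.cos(a),np.sin(a)]); uy=np.array([-ux[1],ux[0]]); c0=np.array([.466,.3125])
print("ux",ux)
for n in ["scene0","side0"]:
    W=np.load(n+".npz")["W"].reshape(-1,3); W=W[~np.isnan(W[:,0])]
    q=np.c_[(W[:,:2]-c0)@ux,(W[:,:2]-c0)@uy,W[:,2]]
    s=lambda m:q[m]
    L=q[(abs(q[:,0])<.13)&(abs(q[:,1])<.15)&(q[:,2]>.08)&(q[:,2]<.089)]
    M=L[abs(L[:,1])<.04]; print(n,"mid-strip x",np.round(np.percentile(M[:,0],[0,1,99,100]),3)); M=L[abs(L[:,0])<.06]; print(" y",np.round(np.percentile(M[:,1],[0,1,99,100]),3))
    B=q[(q[:,0]<-.115)&(q[:,0]>-.2)&(abs(q[:,1])<.045)&(q[:,2]>.06)]; print(" bar n",len(B),"x",np.round(np.percentile(B[:,0],[2,50,98]),4),"z",np.round(np.percentile(B[:,2],[2,50,98]),4))
    B=q[(q[:,0]<-.115)&(q[:,0]>-.2)&(abs(q[:,1])<.1)&(q[:,2]>.06)];print(" bar y",np.round(np.percentile(B[:,1],[1,99]),3))
    S=q[(q[:,1]<-.127)&(q[:,1]>-.21)&(q[:,0]>-.11)&(q[:,0]<.11)&(q[:,2]>.03)]
    for y in np.arange(-.2,-.12,.01):
        T=S[(S[:,1]>=y)&(S[:,1]<y+.01)]
        if len(T): print("  stay y%.2f"%y,len(T),"x",np.round(np.percentile(T[:,0],[2,50,98]),3),"z",np.round(np.percentile(T[:,2],[2,50,98]),3))
E
```

```text
ux [0.98795987 0.15471039]
scene0 mid-strip x [-0.107 -0.101  0.096  0.099]
 y [-0.15  -0.14   0.118  0.12 ]
 bar n 156 x [-0.1478 -0.1407 -0.1355] z [0.0768 0.0849 0.0897]
 bar y [-0.064  0.064]
  stay y-0.20 1 x [-0.063 -0.063 -0.063] z [0.066 0.066 0.066]
  stay y-0.19 15 x [-0.098 -0.062 -0.058] z [0.041 0.063 0.07 ]
  stay y-0.18 16 x [-0.109 -0.062 -0.057] z [0.038 0.064 0.068]
  stay y-0.17 20 x [-0.11  -0.066 -0.059] z [0.037 0.061 0.067]
  stay y-0.16 38 x [-0.065 -0.018  0.003] z [0.052 0.066 0.084]
  stay y-0.15 77 x [-0.064 -0.002  0.004] z [0.053 0.074 0.086]
  stay y-0.14 92 x [-0.063 -0.001  0.058] z [0.049 0.067 0.085]
  stay y-0.13 45 x [-0.066  0.002  0.059] z [0.049 0.067 0.085]
side0 mid-strip x [-0.107 -0.106  0.091  0.094]
 y [-0.15  -0.138  0.121  0.123]
 bar n 441 x [-0.1522 -0.148  -0.141 ] z [0.0825 0.0878 0.0908]
 bar y [-0.061  0.066]
  stay y-0.19 19 x [-0.071 -0.068 -0.063] z [0.063 0.066 0.068]
  stay y-0.18 22 x [-0.072 -0.068 -0.063] z [0.062 0.066 0.068]
  stay y-0.17 25 x [-0.072 -0.068 -0.063] z [0.063 0.066 0.068]
  stay y-0.16 43 x [-0.072 -0.064 -0.001] z [0.061 0.067 0.085]
  stay y-0.15 98 x [-0.071 -0.02   0.   ] z [0.064 0.083 0.086]
  stay y-0.14 73 x [-0.029 -0.015  0.001] z [0.08  0.084 0.086]
  stay y-0.13 21 x [-0.028 -0.014 -0.001] z [0.082 0.084 0.086]
```

>>> {"api": "carry_out", "payload": {
  "deltas": [
    [0.967,-1,0,0,1],
    [0.967,-1,0,0,1],
    [0.967,-1,0,0,1],
    [0.967,-1,0,0,1],
    [0.967,-1,0,0,1]
  ],
  "force": 30
}}

```text
clock: 2.33
position: [0.4747, 0.1458, 0.2212]
ee_rot: [0.706, 0.708, 0.0, 0.0]
ft_force: [0.2, -0.4, -0.5]
grip_width: 1.0
grasp_force: 0.0
```

>>> {"api": "carry_out", "payload": {
  "deltas": [
    [0.967,-1,0.2,-0.297,0],
    [0.967,-1,0.2,-0.297,0],
    [0.967,-1,0.2,-0.297,0],
    [0.967,-1,0.2,-0.297,0],
    [0.967,-1,0.2,-0.297,0],
    [0.967,-1,0.2,-0.297,0]
  ]
}}

```text
clock: 3.08
position: [0.3268, 0.289, 0.1908]
ee_rot: [0.651, 0.759, 0.0, 0.0]
ft_force: [0.5, 0.3, 0.4]
grip_width: 0.5
grasp_force: 0.0
```

```bash
python3 - <<'E'
from h import *
p=camera("wrist"); save("w1",p["img"]); W=cloud(p)
o=manip.get_obs(); print(np.round(o["position"],4),np.round(o["ee_rot"],3),o["clock"])
a=np.radians(8.9); ux=np.array([np.cos(a),np.sin(a)]); uy=np.array([-ux[1],ux[0]]); c0=np.array([.462,.312])
W=W.reshape(-1,3);W=W[~np.isnan(W[:,0])]; q=np.c_[(W[:,:2]-c0)@ux,(W[:,:2]-c0)@uy,W[:,2]]
for y in (-.05,-.025,0,.025,):
  B=q[(q[:,0]<-.12)&(q[:,0]>-.17)&(q[:,1]>y)&(q[:,1]<y+.025)&(q[:,2]>.06)&(q[:,2]<.1)]
  if len(B): print(y,len(B),np.round(np.percentile(B[:,0],[3,50,97]),4),np.round(np.percentile(B[:,2],[3,50,97]),4))
for q in ["lid_handle"]: print([(np.round(b["position"],3),b["conf"]) for b in boxes_of(q,p)])
E
```

```text
[0.3267 0.289  0.1908] [ 0.651  0.759  0.    -0.   ] 3.125
-0.05 646 [-0.1462 -0.1408 -0.1349] [0.085  0.0894 0.0912]
-0.025 672 [-0.1465 -0.1407 -0.1355] [0.086  0.0894 0.0912]
0 736 [-0.1467 -0.1411 -0.1355] [0.0859 0.0893 0.0911]
0.025 801 [-0.1465 -0.1409 -0.1355] [0.0861 0.0894 0.0913]
[]
```

View pics/w1.png

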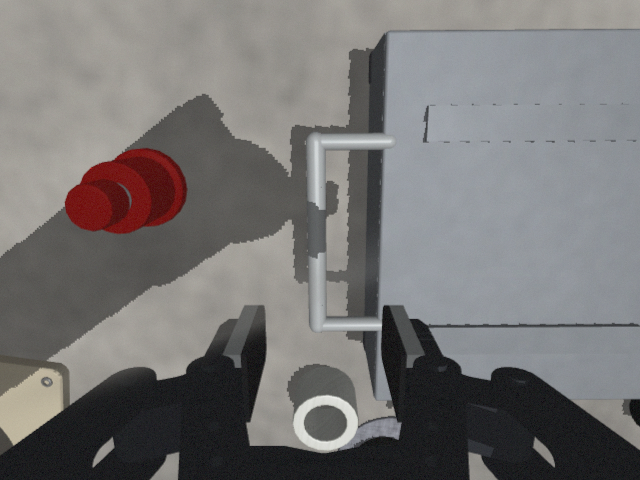

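>>> {"api": "carry_out", "payload": {
  "deltas": [
    [0,-0.015,0,0,-0.2],
    [0,-0.015,0.35,0,-0.2],
    [0,-0.015,0.69,0,-0.2],
    [0,-0.015,0.69,0,-0.2],
    [0,-0.015,0.69,0,-0.2],
    [0,-0.015,0.69,0,-1],
    [0,-0.015,0.69,0,-1],
    [0,-0.015,0.69,0,-1],
    [0,-0.015,0.69,0,-1]
  ],
  "force": 30
}}

```text
clock: 4.3
position: [0.3229, 0.2898, 0.0874]
ee_rot: [0.65, 0.76, 0.0, 0.0]
ft_force: [-0.4, -0.2, 0.0]
grip_width: -0.004
grasp_force: 0.0
```

>>> {"api": "carry_out", "payload": {
  "deltas": [
    [0,0.008,-0.16,0,-1],
    [0,0.032,-0.318,0,-1],
    [0,0.071,-0.473,0,-1],
    [0,0.126,-0.623,0,-1],
    [0,0.196,-0.767,0,-1],
    [0,0.279,-0.903,0,-1],
    [0,0.326,-0.968,0,-1],
    [0,0.326,-0.968,0,-1]
  ]
}}

```text
clock: 5.3
position: [0.3713, 0.2975, 0.2324]
ee_rot: [0.65, 0.76, 0.0, -0.0]
ft_force: [0.0, 0.5, -1.2]
grip_width: 0.003
grasp_force: 0.0
```

```bash
python3 - <<'E'
from h import *
p=camera("side"); save("s2",cv2.resize(p["img"][280:480,120:400],None,fx=2.5,fy=2.5))
p=camera("scene"); W=cloud(p).reshape(-1,3); W=W[~np.isnan(W[:,0])]
a=np.radians(8.9); ux=np.array([np.cos(a),np.sin(a)]); uy=np.array([-ux[1],ux[0]]); c0=np.array([.462,.312])
q=np.c_[(W[:,:2]-c0)@ux,(W[:,:2]-c0)@uy,W[:,2]]
B=q[(q[:,0]<-.12)&(q[:,0]>-.17)&(abs(q[:,1])<.05)&(q[:,2]>.04)&(q[:,2]<.15)]
print(len(B),np.round(np.percentile(B,[3,50,97],axis=0),4))
E
```

```text
174 [[-0.1442 -0.0461  0.0784]
 [-0.1361  0.0014  0.0853]
 [-0.1313  0.0469  0.0902]]
```

View pics/s2.png

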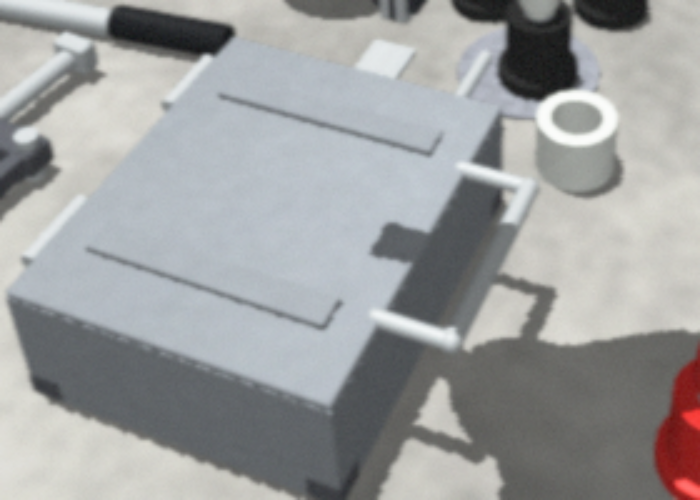

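>>> {"api": "carry_out", "payload": {
  "deltas": [
    [0,-0.326,0,0,-0.2],
    [0,-0.326,0.3,0,-0.2],
    [0,-0.326,0.68,0,-0.2],
    [0,-0.326,0.68,0,-0.2],
    [0,-0.326,0.68,0,-0.2]
  ]
}}

```text
clock: 6.02
position: [0.3232, 0.2903, 0.1319]
ee_rot: [0.65, 0.76, 0.001, 0.0]
ft_force: [-1.3, 0.4, 0.6]
grip_width: 0.398
grasp_force: 0.0
```

```bash
python3 - <<'E'
from h import *
o=manip.get_obs(); print(np.round(o["position"],4),o["grip_width"])
p=camera("wrist"); save("w3",p["img"]); W=cloud(p).reshape(-1,3); W=W[~np.isnan(W[:,0])]
a=np.radians(8.9); ux=np.array([np.cos(a),np.sin(a)]); uy=np.array([-ux[1],ux[0]]); c0=np.array([.462,.312])
q=np.c_[(W[:,:2]-c0)@ux,(W[:,:2]-c0)@uy,W[:,2]]
print("cam",-np.array(p["R"]).T@p["t"])
B=q[(q[:,0]<-.09)&(q[:,0]>-.2)&(abs(q[:,1])<.1)&(q[:,2]>.0955)&(q[:,2]<.15)]
print(len(B),np.round(np.percentile(B,[0,3,50,97,100],axis=0),4))
B=q[(q[:,0]<-.12)&(q[:,0]>-.17)&(abs(q[:,1])<.08)&(q[:,2]>.07)&(q[:,2]<.094)]
print(len(B),np.round(np.percentile(B,[0,3,50,97,100],axis=0),4))
E
```

```text
[0.3232 0.2903 0.1319] 0.3984426400264929
cam [0.31259869 0.36115138 0.28647835]
226 [[-0.1635 -0.0113  0.1443]
 [-0.1618 -0.009   0.145 ]
 [-0.123   0.0049  0.1483]
 [-0.1174  0.0113  0.1499]
 [-0.1162  0.0117  0.15  ]]
7087 [[-0.1472 -0.0635  0.0817]
 [-0.1464 -0.0591  0.0853]
 [-0.1396  0.0124  0.0892]
 [-0.1226  0.0642  0.091 ]
 [-0.12    0.0664  0.0924]]
```

View pics/w3.png

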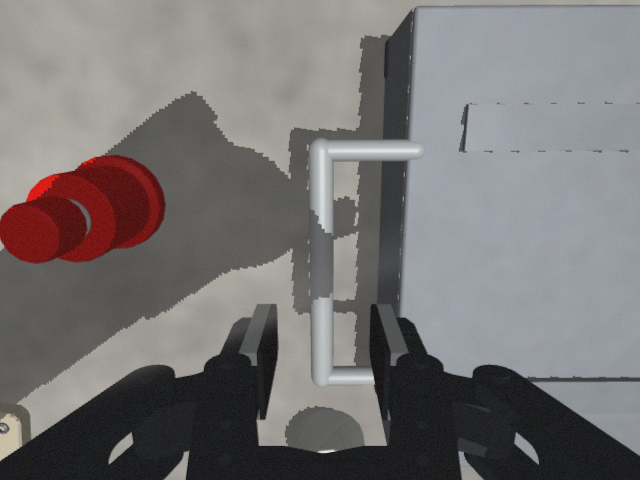

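```bash
python3 - <<'E'
from h import *
p=camera("wrist"); W=cloud(p)
o=manip.get_obs(); print(o["position"])
for u,v in [(268,308),(268,330),(268,380),(380,308),(380,330),(380,400),(262,320),(386,320)]: print(u,v,np.round(W[v,u]-o["position"],4), p["depth"][v,u])
E
```

```text
[0.32375022 0.29076113 0.13252724]
268 308 [-0.0202  0.008   0.0201] 0.14593308
268 330 [-0.0182  0.0088  0.0376] 0.12900943
268 380 [-0.0159 -0.0063  0.041 ] 0.13000366
380 308 [0.0179 0.0142 0.0208] 0.14517786
380 330 [0.0158 0.0139 0.0371] 0.12962891
380 400 [ 0.0185 -0.0052  0.0451] 0.12734021
262 320 [-0.021   0.0081  0.03  ] 0.13633032
386 320 [0.019  0.0136 0.0285] 0.13807172
```

```bash
python3 - <<'E'
from h import *
o=manip.get_obs()["position"]
a=np.radians(8.9); ux=np.array([np.cos(a),np.sin(a)]); uy=np.array([-ux[1],ux[0]])
for n in ["side","scene"]:
    p=camera(n); W=cloud(p).reshape(-1,3); W=W[~np.isnan(W[:,0])]; d=W-o
    q=np.c_[d[:,:2]@ux,d[:,:2]@uy,d[:,2]]
    for lo in np.arange(-.05,.08,.01):
        m=(abs(q[:,0])<.07)&(abs(q[:,1])<.05)&(q[:,2]>=lo)&(q[:,2]<lo+.01)
        if m.any(): print(n,round(lo,3),m.sum(),np.round(q[m].min(0),3),np.round(q[m].max(0),3))
    u,v=map(int,pix(p,o)); 
    if n=="side": save("s4",cv2.resize(p["img"][v-100:v+100,u-130:u+130],None,fx=3,fy=3))
    print(n,u,v)
E
```

```text
side -0.05 1664 [-0.009 -0.05  -0.05 ] [ 0.07   0.05  -0.042]
side 0.01 69 [-0.029 -0.01   0.011] [0.028 0.013 0.02 ]
side 0.02 158 [-0.031 -0.012  0.02 ] [0.03  0.012 0.03 ]
side 0.03 157 [-0.031 -0.011  0.03 ] [0.031 0.012 0.04 ]
side 0.04 158 [-0.032 -0.011  0.04 ] [0.03  0.013 0.05 ]
side 0.05 183 [-0.048 -0.01   0.05 ] [0.047 0.014 0.06 ]
side 0.06 478 [-0.051 -0.013  0.06 ] [0.051 0.015 0.07 ]
side 0.07 301 [-0.056 -0.016  0.07 ] [0.054 0.018 0.08 ]
side 315 357
scene -0.05 407 [-0.008 -0.05  -0.05 ] [ 0.07   0.05  -0.041]
scene 0.0 1 [ 0.021 -0.003  0.009] [ 0.021 -0.003  0.009]
scene 0.01 21 [ 0.022 -0.011  0.011] [0.031 0.01  0.02 ]
scene 0.02 27 [ 0.022 -0.012  0.021] [0.033 0.01  0.03 ]
scene 0.03 28 [-0.017 -0.012  0.031] [0.033 0.01  0.04 ]
scene 0.04 11 [ 0.028 -0.009  0.04 ] [0.037 0.006 0.046]
scene 0.05 10 [-0.016 -0.011  0.05 ] [0.052 0.011 0.06 ]
scene 0.06 36 [-0.016 -0.014  0.061] [0.054 0.013 0.069]
scene 0.07 27 [-0.01  -0.018  0.071] [0.058 0.016 0.08 ]
scene 452 227
```

View pics/s4.png

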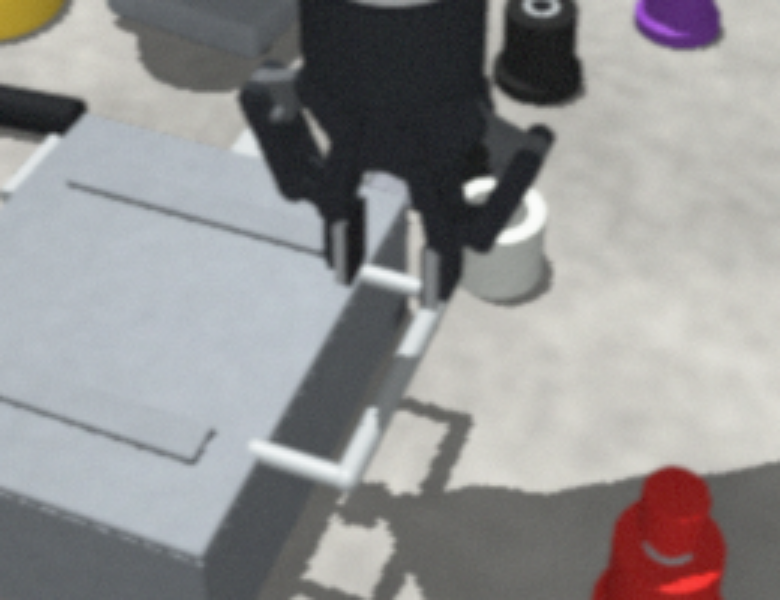

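The fingertips measure about 10 mm above the reported TCP (side, scene and wrist agree). In the picture they sit at (340,280) and (435,300), well above the bar. I'll use that offset and grasp lower.

>>> {"api": "carry_out", "payload": {
  "deltas": [
    [0,0,0.25,0,-0.2],
    [0,0,0.47,0,-0.2],
    [0,0,0.47,0,-0.2],
    [0,0,0.47,0,-1],
    [0,0,0.47,0,-1],
    [0,0,0.47,0,-1],
    [0,0,0.47,0,-1]
  ],
  "force": 30
}}

```text
clock: 7.1
position: [0.3222, 0.2904, 0.0616]
ee_rot: [0.65, 0.76, 0.0, -0.0]
ft_force: [-7.8, -2.4, 6.9]
grip_width: 0.122
grasp_force: 30.2
```

>>> {"api": "carry_out", "payload": {
  "deltas": [
    [0,0.008,-0.16,0,-1],
    [0,0.032,-0.318,0,-1],
    [0,0.071,-0.473,0,-1],
    [0,0.126,-0.623,0,-1],
    [0,0.196,-0.767,0,-1],
    [0,0.279,-0.903,0,-1],
    [0,0.326,-0.968,0,-1],
    [0,0.326,-0.968,0,-1]
  ]
}}

```text
clock: 8.1
position: [0.3702, 0.298, 0.2071]
ee_rot: [0.65, 0.76, 0.0, -0.001]
ft_force: [-9.2, -1.5, 3.4]
grip_width: 0.126
grasp_force: 30.0
```

>>> {"api": "carry_out", "payload": {
  "deltas": [
    [0,0.103,-0.122,0,-1],
    [0,0.218,-0.234,0,-1],
    [0,0.343,-0.333,0,-1],
    [0,0.478,-0.42,0,-1],
    [0,0.62,-0.492,0,-1],
    [0,0.769,-0.55,0,-1],
    [0,0.769,-0.55,0,-1]
  ]
}}

```text
clock: 8.98
position: [0.4861, 0.3165, 0.2906]
ee_rot: [0.65, 0.76, 0.002, -0.0]
ft_force: [-4.2, 0.4, 6.1]
grip_width: 0.124
grasp_force: 30.7
```

>>> {"api": "carry_out", "payload": {
  "deltas": [
    [0,0.154,-0.043,0,-1],
    [0,0.312,-0.07,0,-1],
    [0,0.472,-0.081,0,-1],
    [0,0.631,-0.077,0,-1],
    [0,0.695,-0.07,0,-1],
    [0,0.72,-0.066,0,-1],
    [0,0.72,-0.066,0,-1],
    [0,0.72,-0.066,0,-1]
  ]
}}

```text
clock: 9.98
position: [0.5918, 0.3332, 0.2998]
ee_rot: [0.65, 0.76, 0.002, 0.0]
ft_force: [0.2, 4.3, 4.7]
grip_width: 0.124
grasp_force: 31.3
```

>>> {"api": "carry_out", "payload": {
  "deltas": [
    [0,0,0,0,-0.3],
    [0,0,0,0,-0.3],
    [0,0,0,0,-0.3],
    [0,0,-0.1,0,-0.3],
    [0,0,-0.3,0,-0.3],
    [0,0,-0.4,0,-0.3],
    [0,0,-0.4,0,-0.3]
  ]
}}

```text
clock: 10.85
position: [0.5921, 0.3322, 0.3589]
ee_rot: [0.65, 0.76, 0.001, 0.0]
ft_force: [1.1, -0.4, -0.8]
grip_width: 0.349
grasp_force: 0.0
```

>>> {"api": "carry_out", "payload": {
  "deltas": [
    [-0.58,-0.64,0,0,-0.2],
    [-0.58,-0.64,0,0,-0.2],
    [-0.58,-0.64,0,0,-0.2]
  ]
}}

```text
clock: 11.22
position: [0.5086, 0.2274, 0.3569]
ee_rot: [0.651, 0.759, -0.001, 0.001]
ft_force: [0.6, 1.3, 0.6]
grip_width: 0.4
grasp_force: 0.0
```

>>> {"api": "carry_out", "payload": {
  "deltas": [
    [-0.58,-0.64,0.5,0,-0.2],
    [-0.58,-0.64,1,0,-0.2],
    [-0.58,-0.64,1,0,-0.2],
    [-0.58,-0.64,1,0,-0.2],
    [-0.58,-0.64,1,0,-0.2]
  ]
}}

```text
clock: 11.85
position: [0.4293, 0.1307, 0.2075]
ee_rot: [0.65, 0.76, -0.0, -0.0]
ft_force: [0.3, 0.3, 0.5]
grip_width: 0.405
grasp_force: 0.0
```

```bash
python3 - <<'E'
from h import *
o=manip.get_obs()["position"]; print(np.round(o,4))
a=np.radians(8.9); ux=np.array([np.cos(a),np.sin(a)]); uy=np.array([-ux[1],ux[0]]); c0=np.array([.462,.312])
for n in ["wrist","scene","side"]:
    p=camera(n); W=cloud(p).reshape(-1,3); W=W[~np.isnan(W[:,0])]
    q=np.c_[(W[:,:2]-c0)@ux,(W[:,:2]-c0)@uy,W[:,2]]
    for y0,y1 in ((-.19,-.175),(-.175,-.16),(-.16,-.14)):
        S=q[(q[:,1]>y0)&(q[:,1]<y1)&(q[:,0]>-.09)&(q[:,0]<-.03)&(q[:,2]>.052)&(q[:,2]<.08)]
        if len(S): print(n,y0,len(S),np.round(np.percentile(S[:,[0,2]],[3,50,97],axis=0).T,4).tolist())
    B=q[(q[:,0]>0)&(q[:,0]<.2)&(abs(q[:,1])<.05)&(q[:,2]>.29)&(q[:,2]<.35)]
    if len(B): print(n,"lid bar",len(B),np.round(np.median(B,0),4))
    if n=="scene": save("sc5",cv2.resize(p["img"][120:400,250:560],None,fx=2,fy=2))
E
```

```text
[0.4293 0.1307 0.2075]
wrist -0.19 266 [[-0.066, -0.0609, -0.0565], [0.0641, 0.0676, 0.0695]]
wrist -0.175 283 [[-0.0659, -0.0616, -0.0566], [0.0647, 0.0674, 0.0692]]
wrist -0.16 397 [[-0.0658, -0.0615, -0.0566], [0.0646, 0.0675, 0.0692]]
scene -0.19 18 [[-0.0643, -0.0575, -0.0545], [0.059, 0.0633, 0.0684]]
scene -0.175 20 [[-0.0635, -0.0567, -0.0526], [0.0585, 0.0654, 0.068]]
scene -0.16 1 [[-0.0588, -0.0588, -0.0588], [0.0655, 0.0655, 0.0655]]
scene lid bar 320 [0.1372 0.0012 0.3203]
side -0.19 29 [[-0.0669, -0.0637, -0.0595], [0.0621, 0.0661, 0.0675]]
side -0.175 40 [[-0.0672, -0.0644, -0.0588], [0.0608, 0.0657, 0.068]]
side -0.16 46 [[-0.0677, -0.0644, -0.059], [0.062, 0.0662, 0.0678]]
side lid bar 560 [0.1275 0.0047 0.321 ]
```

View pics/sc5.png

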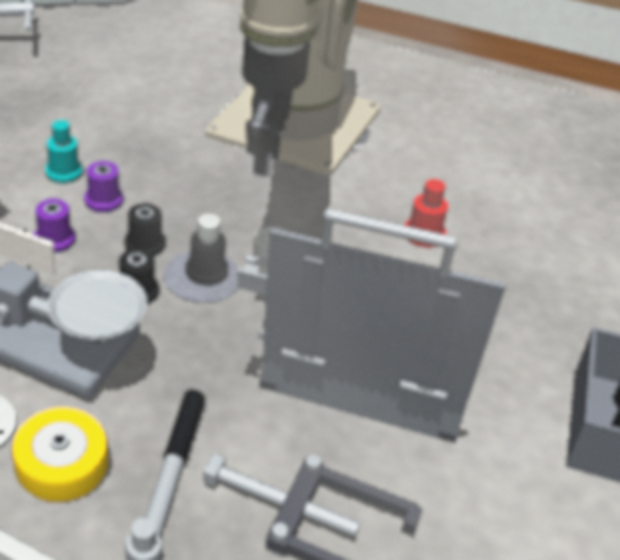

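>>> {"api": "carry_out", "payload": {
  "deltas": [
    [0,0,0.4,0,-0.3],
    [0,0,0.8,0,-0.3],
    [0,0,0.8,0,-0.3]
  ]
}}

```text
clock: 12.38
position: [0.4273, 0.1303, 0.0854]
ee_rot: [0.65, 0.76, -0.002, -0.002]
ft_force: [-0.5, -0.0, 1.0]
grip_width: 0.351
grasp_force: 0.0
```

>>> {"api": "carry_out", "payload": {
  "deltas": [
    [0,0,0.15,0,-0.3],
    [0,0,0.34,0,-0.3],
    [0,0,0.34,0,-0.3],
    [0,0,0.34,0,-1],
    [0,0,0.34,0,-1],
    [0,0,0.34,0,-1],
    [0,0,0.34,0,-1]
  ],
  "force": 25
}}

```text
clock: 13.25
position: [0.4281, 0.1305, 0.0385]
ee_rot: [0.65, 0.76, -0.001, -0.0]
ft_force: [-12.1, -2.7, 13.4]
grip_width: 0.099
grasp_force: 26.6
```

```bash
python3 - <<'E'
import cv2
im=cv2.imread("pics/scene0.png")[180:440,400:640]; cv2.imwrite("pics/right.png",cv2.resize(im,None,fx=2.2,fy=2.2))
E
```

```text
(no output)
```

View pics/right.png

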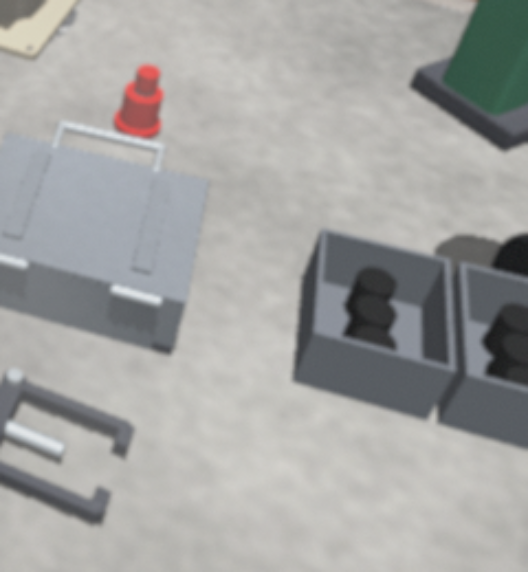

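>>> {"api": "carry_out", "payload": {
  "deltas": [
    [0,0.008,-0.106,0,-1],
    [0,0.032,-0.209,0,-1],
    [0,0.07,-0.307,0,-1],
    [0,0.123,-0.399,0,-1],
    [0,0.19,-0.482,0,-1],
    [0,0.267,-0.554,0,-1],
    [0,0.355,-0.613,0,-1],
    [0,0.451,-0.659,0,-1],
    [0,0.552,-0.69,0,-1],
    [0,0.657,-0.705,0,-1],
    [0,0.763,-0.705,0,-1],
    [0,0.84,-0.694,0,-1],
    [0,0.86,-0.69,0,-1],
    [0,0.86,-0.69,0,-1],
    [0,0.86,-0.69,0,-1]
  ]
}}

```text
clock: 15.12
position: [0.5549, 0.1507, 0.1424]
ee_rot: [0.65, 0.76, -0.001, -0.001]
ft_force: [-16.3, -2.2, 18.3]
grip_width: 0.106
grasp_force: 27.7
```

>>> {"api": "carry_out", "payload": {
  "deltas": [
    [0,0,0,0,-0.3],
    [0,0,0,0,-0.3],
    [0,0,0,0,-0.3],
    [0,0,-0.2,0,-0.3],
    [0,0,-0.5,0,-0.3],
    [0,0,-1,0,-0.3],
    [0,0,-1,0,-0.3],
    [0,0,-1,0,-0.3]
  ]
}}

```text
clock: 16.12
position: [0.5568, 0.1503, 0.2904]
ee_rot: [0.65, 0.76, 0.001, 0.0]
ft_force: [0.1, -0.9, -0.1]
grip_width: 0.351
grasp_force: 0.0
```

>>> {"api": "carry_out", "payload": {
  "deltas": [
    [0,0,-0.45,0,-0.3],
    [0,0,-0.45,0,-0.3],
    [0.4,0,-0.45,0,-0.3],
    [0.6,0,-0.45,0,-0.3],
    [0.6,0,-0.45,0,-0.3]
  ]
}}

```text
clock: 16.75
position: [0.5411, 0.2419, 0.355]
ee_rot: [0.648, 0.761, -0.001, -0.001]
ft_force: [-0.2, -0.9, -0.4]
grip_width: 0.348
grasp_force: 0.0
```

```bash
python3 - <<'E'
from h import *
o=manip.get_obs()["position"]; print(np.round(o,4))
a=np.radians(8.9); ux=np.array([np.cos(a),np.sin(a)]); uy=np.array([-ux[1],ux[0]]); c0=np.array([.462,.312])
for n in ["wrist","scene","side"]:
    p=camera(n); W=cloud(p).reshape(-1,3); W=W[~np.isnan(W[:,0])]
    q=np.c_[(W[:,:2]-c0)@ux,(W[:,:2]-c0)@uy,W[:,2]]
    B=q[(q[:,0]>.08)&(q[:,0]<.2)&(abs(q[:,1])<.05)&(q[:,2]>.305)&(q[:,2]<.335)]
    if len(B): print(n,"lid bar",len(B),np.round(np.median(B,0),4))
    B=q[(q[:,0]>0)&(q[:,0]<.09)&(q[:,1]<-.15)&(q[:,1]>-.195)&(q[:,2]>.14)&(q[:,2]<.19)]
    if len(B): print(n,"stay",len(B),np.round(np.median(B,0),4))
E
```

```text
[0.5411 0.2419 0.355 ]
wrist lid bar 6456 [ 0.1311 -0.0017  0.3239]
wrist stay 495 [ 0.0672 -0.1672  0.1712]
scene lid bar 318 [0.1373 0.0011 0.3204]
scene stay 66 [ 0.0701 -0.171   0.1687]
side lid bar 561 [0.1276 0.0042 0.3208]
side stay 93 [ 0.0628 -0.1667  0.1695]
```

>>> {"api": "carry_out", "payload": {
  "deltas": [
    [0.54,0.425,0,0,-0.3],
    [0.54,0.425,0,0,-0.3],
    [0.54,0.425,0,0,-0.3],
    [0.54,0.425,0.2,0,-0.3],
    [0.54,0.425,0.41,0,-0.3],
    [0.54,0.425,0.41,0,-0.3],
    [0.54,0.425,0.41,0,-1],
    [0.54,0.425,0.41,0,-1],
    [0.54,0.425,0.41,0,-1],
    [0.54,0.425,0.41,0,-1]
  ]
}}

```text
clock: 18.15
position: [0.5935, 0.3283, 0.2979]
ee_rot: [0.65, 0.76, 0.001, 0.001]
ft_force: [-2.4, -5.4, 5.5]
grip_width: 0.125
grasp_force: 25.8
```

>>> {"api": "carry_out", "payload": {
  "deltas": [
    [0,-0.08,-0.007,0,-1],
    [0,-0.16,-0.013,0,-1],
    [0,-0.24,-0.013,0,-1],
    [0,-0.32,-0.009,0,-1],
    [0,-0.4,-0.002,0,-1],
    [0,-0.44,0.004,0,-1],
    [0,-0.478,0.01,0,-1],
    [0,-0.478,0.01,0,-1],
    [0,-0.478,0.01,0,-1]
  ]
}}

```text
clock: 19.27
position: [0.5225, 0.3169, 0.2957]
ee_rot: [0.65, 0.76, 0.0, 0.001]
ft_force: [0.4, -6.4, 6.6]
grip_width: 0.127
grasp_force: 26.8
```

>>> {"api": "carry_out", "payload": {
  "deltas": [
    [0,0,0,0,-0.6],
    [0,0,0,0,-0.3],
    [0,0,0,0,-0.3],
    [0,0,0,0,-0.3],
    [0,0,-0.1,0,-0.3],
    [0,0,-0.3,0,-0.3],
    [0,0,-0.4,0,-0.3],
    [0,0,-0.4,0,-0.3],
    [0,0,-0.4,0,-0.3],
    [0,0,-0.4,0,-0.3]
  ]
}}

```text
clock: 20.52
position: [0.5219, 0.3178, 0.3535]
ee_rot: [0.65, 0.76, -0.001, -0.0]
ft_force: [-0.8, 0.4, -1.0]
grip_width: 0.35
grasp_force: 0.0
```

>>> {"api": "carry_out", "payload": {
  "deltas": [
    [-1,-0.7,0,0,0.6],
    [-1,-0.7,0,0,0.6],
    [-1,-0.7,0,0,0.6],
    [-1,-0.7,0,0,0.6]
  ]
}}

```text
clock: 21.02
position: [0.4409, 0.1496, 0.3549]
ee_rot: [0.652, 0.758, 0.0, 0.001]
ft_force: [0.2, 0.8, 0.3]
grip_width: 0.798
grasp_force: 0.0
```

```bash
python3 - <<'E'
from h import *
o=manip.get_obs()["position"]; print(np.round(o,4))
a=np.radians(8.9); ux=np.array([np.cos(a),np.sin(a)]); uy=np.array([-ux[1],ux[0]]); c0=np.array([.462,.312])
for n in ["wrist","scene","side"]:
    p=camera(n); W=cloud(p).reshape(-1,3); W=W[~np.isnan(W[:,0])]
    q=np.c_[(W[:,:2]-c0)@ux,(W[:,:2]-c0)@uy,W[:,2]]
    B=q[(q[:,0]>0.02)&(q[:,0]<.2)&(abs(q[:,1])<.05)&(q[:,2]>.30)&(q[:,2]<.335)]
    if len(B): print(n,"lid bar",len(B),np.round(np.median(B,0),4))
    B=q[(q[:,0]>0)&(q[:,0]<.09)&(q[:,1]<-.15)&(q[:,1]>-.195)&(q[:,2]>.14)&(q[:,2]<.19)]
    if len(B): print(n,"stay",len(B),np.round(np.median(B,0),4))
    for qn in ["bushing1","master"]: print(n,qn,[(np.round(b["position"],3).tolist(),round(b["conf"],2)) for b in boxes_of(qn,p)])
    def sel(x0,x1,y0,y1,z0,z1): return W[(W[:,0]>x0)&(W[:,0]<x1)&(W[:,1]>y0)&(W[:,1]<y1)&(W[:,2]>z0)&(W[:,2]<z1)]
    for nm,bx in {"b_a":(.46,.56,-.05,.05,.052,.066),"b_b":(.36,.46,-.1,-.003,.052,.066),"masterknob":(.37,.49,.0,.12,.085,.1)}.items():
        Q=sel(*bx)
        if len(Q)>5:
            ce,ra=cv2.minEnclosingCircle(Q[:,:2].astype(np.float32)); print(nm,len(Q),"zmed",round(np.median(Q[:,2]),3),"circ",np.round(ce,3),round(ra,3))
E
```

```text
[0.4409 0.1496 0.3549]
wrist lid bar 1083 [ 0.0571 -0.0441  0.3228]
wrist stay 663 [ 0.0653 -0.1664  0.1715]
wrist bushing1 [([0.414, -0.041, 0.059], 0.91), ([0.361, -0.149, 0.045], 0.76), ([0.466, -0.155, 0.039], 0.69), ([0.504, -0.0, 0.055], 0.62)]
wrist master [([0.195, 0.286, 0.061], 0.77), ([0.619, -0.103, 0.068], 0.35), ([0.412, -0.041, 0.059], 0.25)]
b_a 1362 zmed 0.062 circ [ 0.506 -0.012] 0.025
b_b 1317 zmed 0.062 circ [ 0.413 -0.054] 0.025
masterknob 651 zmed 0.098 circ [0.422 0.054] 0.015
scene lid bar 288 [0.0641 0.0008 0.3194]
scene stay 67 [ 0.0703 -0.1715  0.1684]
scene bushing1 [([0.37, -0.155, 0.036], 0.75), ([0.545, 0.187, 0.15], 0.73), ([0.479, -0.164, 0.042], 0.72), ([0.513, 0.001, 0.056], 0.68), ([0.426, -0.044, 0.042], 0.56)]
scene master [([0.438, 0.061, 0.052], 0.69), ([0.195, 0.29, 0.058], 0.65), ([0.336, -0.252, 0.044], 0.56)]
b_a 209 zmed 0.059 circ [ 0.507 -0.012] 0.029
b_b 182 zmed 0.059 circ [ 0.417 -0.055] 0.028
masterknob 87 zmed 0.095 circ [0.425 0.054] 0.016
side lid bar 555 [0.0545 0.0045 0.3205]
side stay 88 [ 0.063  -0.1686  0.1698]
side bushing1 [([0.401, -0.034, 0.041], 0.85), ([0.496, 0.003, 0.042], 0.76), ([0.458, -0.153, 0.036], 0.69), ([0.35, -0.145, 0.034], 0.56)]
side master [([0.317, -0.244, 0.044], 0.76), ([0.178, 0.306, 0.056], 0.62), ([0.413, 0.066, 0.053], 0.6)]
b_a 341 zmed 0.06 circ [ 0.504 -0.012] 0.027
b_b 346 zmed 0.06 circ [ 0.413 -0.053] 0.027
masterknob 191 zmed 0.096 circ [0.42  0.054] 0.015
```

Lid rests on the stay (bar at chest x≈0.058, i.e. about 1.40 rad; stay up). Candidates: black bushings A (0.506,-0.012) and B (0.414,-0.054), and the master with the aluminium knob at (0.4225,0.054), all on file in the enlarged side0c crop: px (415,245), (503,250) and (452,290). The purple, red and turquoise ones are excluded. Master goes first.

>>> {"api": "carry_out", "payload": {
  "deltas": [
    [-0.611,-0.22,0,0,0.2],
    [-0.611,-0.22,0.4,0,0.2],
    [-0.611,-0.22,0.8,0,0.2],
    [-0.611,-0.22,1,0,0.2],
    [-0.611,-0.22,1,0,0.2],
    [-0.611,-0.22,1,0,0.2]
  ]
}}

```text
clock: 22.22
position: [0.4242, 0.0583, 0.2062]
ee_rot: [0.65, 0.76, 0.001, 0.001]
ft_force: [0.2, 0.1, 0.9]
grip_width: 0.601
grasp_force: 0.0
```

```bash
python3 - <<'E'
from h import *
o=manip.get_obs()["position"]; print(np.round(o,4))
p=camera("wrist"); W=cloud(p); f=W.reshape(-1,3); f=f[~np.isnan(f[:,0])]
Q=f[(abs(f[:,0]-.42)<.05)&(abs(f[:,1]-.054)<.05)&(f[:,2]>.09)&(f[:,2]<.102)]
print("knob",len(Q),cv2.minEnclosingCircle(Q[:,:2].astype(np.float32)),np.median(Q[:,2]))
G=f[(np.hypot(f[:,0]-o[0],f[:,1]-o[1])<.06)&(f[:,2]>.15)]; print("tips z-TCP",np.percentile(G[:,2],[0,2,5])-o[2])
E
```

```text
[0.4242 0.0583 0.2062]
knob 1598 ((0.42235440015792847, 0.05353229492902756), 0.014985726214945316) 0.0981470442574745
tips z-TCP [0.01418681 0.02575071 0.03502219]
```

>>> {"api": "carry_out", "payload": {
  "deltas": [
    [-0.03,-0.017,0.4,0,0.2],
    [-0.03,-0.017,0.8,0,0.2],
    [-0.03,-0.017,0.99,0,0.2],
    [-0.03,-0.017,0.99,0,0.2],
    [-0.03,-0.017,0.99,0,-1],
    [-0.03,-0.017,0.99,0,-1],
    [-0.03,-0.017,0.99,0,-1],
    [-0.03,-0.017,0.99,0,-1]
  ],
  "force": 35
}}

```text
clock: 23.28
position: [0.423, 0.0534, 0.0581]
ee_rot: [0.65, 0.76, 0.001, 0.001]
ft_force: [-1.3, -0.3, 8.5]
grip_width: 0.336
grasp_force: 35.7
```

>>> {"api": "carry_out", "payload": {
  "deltas": [
    [0,0,-0.3,0,-1],
    [0,0,-0.7,0,-1],
    [0,0,-1,0,-1],
    [0,0,-1,0,-1],
    [0,0,-1,0,-1]
  ]
}}

```text
clock: 23.9
position: [0.421, 0.0529, 0.2056]
ee_rot: [0.65, 0.76, -0.0, -0.0]
ft_force: [-0.3, 1.0, -3.6]
grip_width: 0.344
grasp_force: 36.2
```

```bash
python3 - <<'E'
from h import *
o=manip.get_obs(); print(np.round(o["position"],4),o["grip_width"])
o=o["position"]
for n in ["side","scene"]:
    p=camera(n); W=cloud(p).reshape(-1,3); f=W[~np.isnan(W[:,0])]
    Q=f[(abs(f[:,0]-o[0])<.05)&(abs(f[:,1]-o[1])<.05)&(f[:,2]>.06)&(f[:,2]<.19)]
    print(n,"held bottom",np.round(np.percentile(Q[:,2],[0,2,5]),4))
    M=f[(abs(f[:,0]-.43)<.08)&(abs(f[:,1]-.06)<.08)&(f[:,2]>.0015)&(f[:,2]<.006)]; 
    im=p["img"].astype(int); 
    u,v=map(int,pix(p,[.43,.06,.003])); 
    if n=="side": save("mat",cv2.resize(p["img"][v-60:v+60,u-80:u+80],None,fx=4,fy=4))
    print(n,"mat px",pix(p,[.4224,.0535,.003]),p["img"][v,u])
    m=np.array([0])
    for qn in ["mat_top"]: 
        for r in outline_of(qn,p)[:1]:
            R=r["region"]; w=cloud(p)[R]; w=w[~np.isnan(w[:,0])]; w=w[w[:,2]<.01]; print(r["conf"],len(w),cv2.fitEllipse(cv2.convexHull((w[:,:2]*1000).astype(np.float32))),np.median(w,0))
E
```

```text
[0.421  0.0529 0.2056] 0.3439896243303587
side held bottom [0.1494 0.1519 0.1533]
side mat px (np.float64(334.37399194738447), np.float64(309.3140076577363)) [184 188 199]
0.69 1530 ((431.0830383300781, 49.90431213378906), (107.18216705322266, 117.25859832763672), 31.65225601196289) [0.43285311 0.04986153 0.00304661]
scene held bottom [0.1475 0.1503 0.1515]
scene mat px (np.float64(353.01904149590405), np.float64(255.65269822062842)) [141 145 153]
0.61 743 ((431.9371643066406, 50.797725677490234), (104.62586975097656, 115.89541625976562), 114.99815368652344) [0.43649817 0.04966668 0.00209639]
```

>>> {"api": "carry_out", "payload": {
  "deltas": [
    [0,0,-0.3,0,-1],
    [-0.3,0.2,-0.3,0,-1],
    [-0.7,0.4,-0.3,0,-1],
    [-1,0.6,-0.3,0,-1],
    [-1,0.6,-0.3,0,-1]
  ]
}}

```text
clock: 24.72
position: [0.5344, -0.0853, 0.2488]
ee_rot: [0.652, 0.758, -0.001, -0.001]
ft_force: [-0.8, 1.0, -2.6]
grip_width: 0.341
grasp_force: 36.1
```

>>> {"api": "carry_out", "payload": {
  "deltas": [
    [-0.35,0.2,0,0,-1],
    [-0.7,0.4,0,0,-1],
    [-1,0.633,0,0,-1],
    [-1,0.633,0,0,-1],
    [-1,0.633,0,0,-1]
  ]
}}

```text
clock: 25.35
position: [0.6503, -0.2136, 0.2499]
ee_rot: [0.65, 0.76, -0.0, -0.001]
ft_force: [-0.2, 0.1, -2.7]
grip_width: 0.337
grasp_force: 36.2
```

```bash
cat >> h.py <<'E'
def pans():
    r={}
    for n in ["scene","side"]:
        W=cloud(camera(n)).reshape(-1,3); f=W[~np.isnan(W[:,0])]
        for k,c in {"L":(.6475,.0185),"R":(.653,-.2335)}.items():
            d=np.hypot(f[:,0]-c[0],f[:,1]-c[1]); Q=f[(d<.075)&(d>.034)&(f[:,2]>.085)&(f[:,2]<.13)]
            r[n+k]=(len(Q),np.round(np.percentile(Q[:,2],[25,50,75]),4).tolist() if len(Q)>3 else None)
    return r
E
python3 - <<'E'
from h import *
o=manip.get_obs(); print(np.round(o["position"],4),o["grip_width"],o["clock"])
d=np.array([.653,-.2335])-o["position"][:2]; a=np.radians(8.9); print("ty",d@[np.cos(a),np.sin(a)]/.15,"tx",d@[-np.sin(a),np.cos(a)]/.15)
E
```

```text
[ 0.6503 -0.2136  0.2499] 0.3369379932668223 25.35
ty -0.002984815356448342 tx -0.1340478543366073
```

>>> {"api": "carry_out", "payload": {
  "deltas": [
    [-0.13,0,0.1,0,-1],
    [-0.13,0,0.35,0,-1],
    [-0.13,0,0.5,0,-1],
    [-0.13,0,0.57,0,-1],
    [-0.13,0,0.62,0,-1],
    [-0.13,0,0.67,0,-1],
    [-0.13,0,0.67,0,-1],
    [-0.13,0,0.67,0,-1],
    [-0.13,0,0.67,0,-0.1],
    [-0.13,0,0.67,0,0.2],
    [-0.13,0,0.67,0,0.2],
    [-0.13,0,0.67,0,0.2]
  ]
}}

```text
clock: 26.85
position: [0.6537, -0.234, 0.1507]
ee_rot: [0.65, 0.76, 0.0, 0.0]
ft_force: [-0.3, -0.8, -0.4]
grip_width: 0.6
grasp_force: 0.0
```

>>> {"api": "carry_out", "payload": {
  "deltas": [
    [0,0,-0.1,0,0.2],
    [0,0,-0.3,0,0.2],
    [0,0,-0.6,0,0.2],
    [0,0,-0.67,0,0.2],
    [0,0,-0.67,0,0.2]
  ]
}}

```text
clock: 27.48
position: [0.654, -0.2341, 0.2523]
ee_rot: [0.65, 0.76, 0.0, 0.001]
ft_force: [0.1, -0.3, 0.2]
grip_width: 0.601
grasp_force: 0.0
```

```bash
python3 - <<'E'
from h import *
o=manip.get_obs(); print(np.round(o["position"],4),o["clock"])
p=camera("wrist"); f=cloud(p).reshape(-1,3); f=f[~np.isnan(f[:,0])]
Q=f[(np.hypot(f[:,0]-.653,f[:,1]+.2335)<.07)&(f[:,2]>.175)&(f[:,2]<.205)]
print("knob",len(Q),cv2.minEnclosingCircle(Q[:,:2].astype(np.float32)),np.median(Q[:,2])); print(pans())
o=o["position"]; d=np.array([.5055,-.012])-o[:2]; a=np.radians(8.9); print("ty",d@[np.cos(a),np.sin(a)]/.15,"tx",d@[-np.sin(a),np.cos(a)]/.15)
E
```

```text
[ 0.654  -0.2341  0.2523] 27.475
knob 2283 ((0.654420018196106, -0.2343534529209137), 0.014925536699593067) 0.18658092087086225
{'sceneL': (887, [0.1156, 0.1171, 0.1194]), 'sceneR': (558, [0.0907, 0.0923, 0.0947]), 'sideL': (961, [0.1164, 0.1173, 0.1197]), 'sideR': (367, [0.0914, 0.0929, 0.0954])}
ty -0.7487722814109105 tx 1.6160307368254165
```

>>> {"api": "carry_out", "payload": {
  "deltas": [
    [0.3,-0.25,0,0,0.65],
    [0.6,-0.5,0,0,0.65],
    [0.9,-0.749,0,0,0.65],
    [0.9,-0.749,0,0,0.65]
  ]
}}

```text
clock: 28.12
position: [0.5189, -0.1149, 0.2502]
ee_rot: [0.649, 0.761, -0.0, -0.001]
ft_force: [-0.0, -0.3, 0.6]
grip_width: 0.827
grasp_force: 0.0
```

>>> {"api": "carry_out", "payload": {
  "deltas": [
    [0.4,0,0.2,0,0.65],
    [0.716,0,0.5,0,0.65],
    [0.716,0,0.8,0,0.65],
    [0.716,0,0.8,0,0.65],
    [0.716,0,0.8,0,0.65]
  ]
}}

```text
clock: 28.75
position: [0.5062, -0.013, 0.1325]
ee_rot: [0.651, 0.759, 0.0, 0.001]
ft_force: [0.9, 0.0, 0.3]
grip_width: 0.823
grasp_force: 0.0
```

```bash
cat >> h.py <<'E'
A9=np.radians(8.9)
def to(x,y,o): d=np.array([x,y])-o[:2]; return "tx %.3f ty %.3f"%(d@[-np.sin(A9),np.cos(A9)]/.15,d@[np.cos(A9),np.sin(A9)]/.15)
def bush(p,x,y,z,r=.06):
    f=cloud(p).reshape(-1,3); f=f[~np.isnan(f[:,0])]; Q=f[(np.hypot(f[:,0]-x,f[:,1]-y)<r)&(abs(f[:,2]-z)<.006)]
    return (len(Q),np.round(cv2.minEnclosingCircle(Q[:,:2].astype(np.float32))[0],4) if len(Q) else 0,round(cv2.minEnclosingCircle(Q[:,:2].astype(np.float32))[1],4) if len(Q) else 0,np.round(np.median(Q[:,2]),4) if len(Q) else 0)
E
python3 - <<'E'
from h import *
o=manip.get_obs()["position"]; print(np.round(o,4))
p=camera("wrist"); b=bush(p,.5055,-.012,.06,.05); print(b, to(*b[1],o)); print("B",bush(p,.4135,-.054,.06,.05))
f=cloud(p).reshape(-1,3); f=f[~np.isnan(f[:,0])]
G=f[(np.hypot(f[:,0]-o[0],f[:,1]-o[1])<.07)&(f[:,2]>.1)]; print("tips z-TCP",np.percentile(G[:,2],[0,2,5])-o[2])
E
```

```text
[ 0.5062 -0.013   0.1325]
(5942, array([ 0.5055, -0.0116]), 0.0251, np.float64(0.0615)) tx 0.010 ty -0.003
B (5606, array([ 0.4132, -0.0536]), 0.0253, np.float64(0.0615))
tips z-TCP [0.01864834 0.02859029 0.03625936]
```

>>> {"api": "carry_out", "payload": {
  "deltas": [
    [0.01,0,0.3,0,0.65],
    [0.01,0,0.6,0,0.65],
    [0.01,0,0.81,0,0.65],
    [0.01,0,0.81,0,0.65],
    [0.01,0,0.81,0,-1],
    [0.01,0,0.81,0,-1],
    [0.01,0,0.81,0,-1],
    [0.01,0,0.81,0,-1]
  ],
  "force": 40
}}

```text
clock: 29.8
position: [0.5067, -0.0107, 0.0119]
ee_rot: [0.65, 0.76, 0.001, 0.002]
ft_force: [-0.6, -0.6, 6.9]
grip_width: 0.574
grasp_force: 41.5
```

>>> {"api": "carry_out", "payload": {
  "deltas": [
    [0,0,-0.3,0,-1],
    [0,0,-0.7,0,-1],
    [0,0,-1,0,-1],
    [0,0,-1,0,-1],
    [0,0,-1,0,-1]
  ]
}}

```text
clock: 30.42
position: [0.5045, -0.0105, 0.1593]
ee_rot: [0.65, 0.76, -0.0, 0.0]
ft_force: [-0.7, -0.1, -3.4]
grip_width: 0.576
grasp_force: 43.2
```

```bash
python3 - <<'E'
from h import *
o=manip.get_obs()["position"]; print(np.round(o,4),to(.6475,.0185,o))
for n in ["side","scene"]:
    f=cloud(camera(n)).reshape(-1,3); f=f[~np.isnan(f[:,0])]
    Q=f[(abs(f[:,0]-o[0])<.05)&(abs(f[:,1]-o[1])<.05)&(f[:,2]>.08)&(f[:,2]<.25)]; print(n,np.round(np.percentile(Q[:,2],[0,1,3]),4))
E
```

```text
[ 0.5045 -0.0105  0.1593] tx 0.043 ty 0.972
side [0.1463 0.1493 0.152 ]
scene [0.1447 0.147  0.1493]
```

>>> {"api": "carry_out", "payload": {
  "deltas": [
    [0,0.2,-0.15,0,-1],
    [0.02,0.5,-0.15,0,-1],
    [0.043,0.8,-0.15,0,-1],
    [0.043,0.97,-0.15,0,-1],
    [0.043,0.97,-0.1,0,-1],
    [0.043,0.97,0.1,0,-1],
    [0.043,0.97,0.18,0,-1],
    [0.043,0.97,0.24,0,-1],
    [0.043,0.97,0.28,0,-1],
    [0.043,0.97,0.28,0,-1],
    [0.043,0.97,0.28,0,-1],
    [0.043,0.97,0.28,0,0.4],
    [0.043,0.97,0.28,0,0.65],
    [0.043,0.97,0.28,0,0.65],
    [0.043,0.97,0.28,0,0.65]
  ]
}}

```text
clock: 32.4
position: [0.6476, 0.0185, 0.1176]
ee_rot: [0.65, 0.76, 0.0, 0.0]
ft_force: [-0.3, -0.2, -0.1]
grip_width: 0.821
grasp_force: 0.0
```

>>> {"api": "carry_out", "payload": {
  "deltas": [
    [0,0,-0.05,0,0.65],
    [0,0,-0.3,0,0.65],
    [0,0,-0.6,0,0.65],
    [0,0,-0.8,0,0.65],
    [0,0,-0.8,0,0.65],
    [0,0,-0.8,0,0.65],
    [0,0,-0.8,0,0.65],
    [0,0,-0.8,0,0.65],
    [0,0,-0.8,0,0.65],
    [0,0,-0.8,0,0.65]
  ]
}}

```text
clock: 33.65
position: [0.6475, 0.0185, 0.2374]
ee_rot: [0.65, 0.76, -0.0, -0.0]
ft_force: [-0.5, 0.1, 0.1]
grip_width: 0.827
grasp_force: 0.0
```

```bash
python3 - <<'E'
from h import *
o=manip.get_obs(); print(np.round(o["position"],4),o["clock"]); print(pans())
p=camera("wrist")
for z in (.1515,.164,.1765): print(z,bush(p,.6475,.0185,z,.06))
E
```

```text
[0.6475 0.0185 0.2374] 33.65
{'sceneL': (667, [0.0904, 0.092, 0.0945]), 'sceneR': (559, [0.1159, 0.1173, 0.1195]), 'sideL': (629, [0.0913, 0.0923, 0.0948]), 'sideR': (425, [0.1165, 0.1176, 0.1205])}
0.1515 (5332, array([0.6488, 0.0181]), 0.0251, np.float64(0.153))
0.164 (0, 0, 0, 0)
0.1765 (0, 0, 0, 0)
```

A is heavier than the master (left pan down), so it goes in the chest.

>>> {"api": "carry_out", "payload": {
  "deltas": [
    [0,0.009,0.4,0,0.65],
    [0,0.009,0.75,0,0.65],
    [0,0.009,0.88,0,0.65],
    [0,0.009,0.88,0,0.65],
    [0,0.009,0.88,0,0.2],
    [0,0.009,0.88,0,-1],
    [0,0.009,0.88,0,-1],
    [0,0.009,0.88,0,-1],
    [0,0.009,0.88,0,-1],
    [0,0.009,0.8,0,-1],
    [0,0.009,0.6,0,-1],
    [0,0.009,0.2,0,-1],
    [0,0.009,0,0,-1],
    [0,0.009,0,0,-1]
  ]
}}

```text
clock: 35.55
position: [0.6502, 0.0188, 0.2413]
ee_rot: [0.65, 0.76, 0.002, 0.002]
ft_force: [0.3, -0.0, -3.2]
grip_width: 0.572
grasp_force: 42.3
```

>>> {"api": "carry_out", "payload": {
  "deltas": [
    [0,-0.3,0,0,-1],
    [0,-0.65,0,0,-1],
    [0,-1,0,0,-1],
    [0,-1,0,0,-1]
  ]
}}

```text
clock: 36.05
position: [0.497, -0.0055, 0.2362]
ee_rot: [0.65, 0.76, -0.001, -0.001]
ft_force: [1.0, 0.1, -2.1]
grip_width: 0.57
grasp_force: 43.1
```

```bash
python3 - <<'E'
from h import *
o=manip.get_obs(); print(np.round(o["position"],4),o["grip_width"],to(.4549,.2603,o["position"]))
E
```

```text
[ 0.497  -0.0055  0.2362] 0.5703401335395947 tx 1.794 ty -0.003
```

>>> {"api": "carry_out", "payload": {
  "deltas": [
    [0.35,-0.003,0,0,-1],
    [0.7,-0.003,0,0,-1],
    [1,-0.003,0,0,-1],
    [1,-0.003,0,0,-1]
  ]
}}

```text
clock: 36.55
position: [0.476, 0.1478, 0.2366]
ee_rot: [0.647, 0.762, -0.0, -0.001]
ft_force: [-0.2, -0.7, -2.4]
grip_width: 0.577
grasp_force: 43.1
```

>>> {"api": "carry_out", "payload": {
  "deltas": [
    [0.4,0,0,0,-1],
    [0.79,0,0.1,0,-1],
    [0.79,0,0.4,0,-1],
    [0.79,0,0.7,0,-1],
    [0.79,0,0.95,0,-1],
    [0.79,0,0.95,0,-1],
    [0.79,0,0.95,0,-1]
  ]
}}

```text
clock: 37.42
position: [0.4596, 0.2608, 0.0962]
ee_rot: [0.65, 0.76, 0.001, 0.0]
ft_force: [-0.4, 0.6, -2.5]
grip_width: 0.571
grasp_force: 43.0
```

>>> {"api": "carry_out", "payload": {
  "deltas": [
    [0,-0.03,0.2,0,-1],
    [0,-0.03,0.4,0,-1],
    [0,-0.03,0.48,0,-1],
    [0,-0.03,0.52,0,-1],
    [0,-0.03,0.52,0,-1],
    [0,-0.03,0.52,0,0.4],
    [0,-0.03,0.52,0,0.45],
    [0,-0.03,0.52,0,0.45],
    [0,-0.03,0.3,0,0.45],
    [0,-0.03,0,0,0.45],
    [0,-0.03,-0.4,0,0.45],
    [0,-0.03,-0.9,0,0.45],
    [0,-0.03,-0.9,0,0.45]
  ]
}}

```text
clock: 39.05
position: [0.4559, 0.2611, 0.2348]
ee_rot: [0.65, 0.76, 0.003, 0.001]
ft_force: [0.7, -0.2, -0.6]
grip_width: 0.721
grasp_force: 0.0
```

```bash
python3 - <<'E'
from h import *
o=manip.get_obs(); print(np.round(o["position"],4),o["grip_width"],o["ft_force"])
o=o["position"]; p=camera("wrist"); b=bush(p,.455,.26,.064,.06); print(b)
for n in ["scene","side"]:
    p=camera(n); print(n,"B",bush(p,.413,-.0536,.06,.05)); 
    if n=="side": save("sd6",cv2.resize(p["img"][160:480,120:460],None,fx=1.8,fy=1.8))
print(pans()); print(to(.4132,-.0536,o))
E
```

```text
[0.4559 0.2611 0.2348] 0.7210934389015088 [ 0.72175193 -0.22677292 -0.63445479]
(2835, array([0.4236, 0.2368]), 0.025, np.float64(0.0655))
scene B (166, array([ 0.4147, -0.055 ]), 0.0288, np.float64(0.0592))
side B (322, array([ 0.4118, -0.0522]), 0.0264, np.float64(0.06))
{'sceneL': (897, [0.1155, 0.117, 0.1193]), 'sceneR': (555, [0.0908, 0.0924, 0.0946]), 'sideL': (300, [0.1159, 0.1167, 0.1178]), 'sideR': (365, [0.0914, 0.0928, 0.0957])}
tx -2.029 ty -0.606
```

View pics/sd6.png

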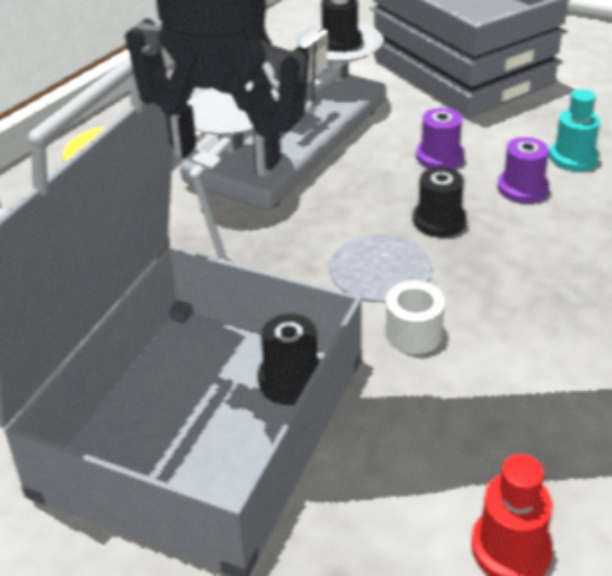

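The side picture shows A standing in the chest at px (288,355), the lid on the stay, and B still at (440,200). Now B.

>>> {"api": "carry_out", "payload": {
  "deltas": [
    [-0.4,0,0,0,0.65],
    [-0.8,-0.1,0,0,0.65],
    [-1,-0.3,0,0,0.65],
    [-1,-0.3,0,0,0.65]
  ]
}}

```text
clock: 39.8
position: [0.4316, 0.1019, 0.2286]
ee_rot: [0.652, 0.759, -0.001, -0.0]
ft_force: [0.3, 0.7, 0.6]
grip_width: 0.823
grasp_force: 0.0
```

>>> {"api": "carry_out", "payload": {
  "deltas": [
    [-0.4,-0.1,0,0,0.65],
    [-0.8,-0.3,0.2,0,0.65],
    [-1,-0.306,0.4,0,0.65],
    [-1,-0.306,0.6,0,0.65],
    [-1,-0.306,0.6,0,0.65],
    [-1,-0.306,0.6,0,0.65]
  ]
}}

```text
clock: 40.55
position: [0.4114, -0.0497, 0.1406]
ee_rot: [0.649, 0.76, 0.0, 0.0]
ft_force: [0.2, 0.4, 0.8]
grip_width: 0.828
grasp_force: 0.0
```

```bash
python3 - <<'E'
from h import *
o=manip.get_obs()["position"]; print(np.round(o,4))
p=camera("wrist"); b=bush(p,.413,-.0536,.06,.05); print(b, to(*b[1],o))
E
```

```text
[ 0.4114 -0.0497  0.1406]
(5488, array([ 0.413 , -0.0539]), 0.0251, np.float64(0.0615)) tx -0.029 ty 0.006
```

>>> {"api": "carry_out", "payload": {
  "deltas": [
    [-0.03,0.006,0.3,0,0.65],
    [-0.03,0.006,0.65,0,0.65],
    [-0.03,0.006,0.86,0,0.65],
    [-0.03,0.006,0.86,0,0.65],
    [-0.03,0.006,0.86,0,0.2],
    [-0.03,0.006,0.86,0,-1],
    [-0.03,0.006,0.86,0,-1],
    [-0.03,0.006,0.86,0,-1],
    [-0.03,0.006,0.86,0,-1]
  ]
}}

```text
clock: 41.72
position: [0.4142, -0.0547, 0.013]
ee_rot: [0.65, 0.76, 0.001, 0.001]
ft_force: [-1.1, 1.8, 8.1]
grip_width: 0.575
grasp_force: 41.7
```

>>> {"api": "carry_out", "payload": {
  "deltas": [
    [0,0,-0.3,0,-1],
    [0,0,-0.7,0,-1],
    [0,0,-1,0,-1],
    [0.2,0.2,-1,0,-1],
    [0.2,0.5,-1,0,-1],
    [0.2,0.8,-1,0,-1],
    [0.2,1,-1,0,-1],
    [0.2,1,-1,0,-1]
  ]
}}

```text
clock: 42.72
position: [0.5575, -0.0013, 0.1616]
ee_rot: [0.65, 0.76, 0.0, 0.0]
ft_force: [-1.0, 0.4, -2.7]
grip_width: 0.573
grasp_force: 43.1
```

```bash
python3 - <<'E'
from h import *
o=manip.get_obs()["position"]; print(np.round(o,4),to(.6475,.0185,o))
for n in ["side","scene"]:
    f=cloud(camera(n)).reshape(-1,3); f=f[~np.isnan(f[:,0])]
    Q=f[(abs(f[:,0]-o[0])<.035)&(abs(f[:,1]-o[1])<.05)&(f[:,2]>.125)&(f[:,2]<.25)]; print(n,np.round(np.percentile(Q[:,2],[0,1,3]),4))
E
```

```text
[ 0.5575 -0.0013  0.1616] tx 0.038 ty 0.614
side [0.1479 0.1499 0.1527]
scene [0.1464 0.149  0.1514]
```

>>> {"api": "carry_out", "payload": {
  "deltas": [
    [0.038,0.2,0,0,-1],
    [0.038,0.45,0,0,-1],
    [0.038,0.614,0,0,-1],
    [0.038,0.614,0,0,-1],
    [0.038,0.614,0.1,0,-1],
    [0.038,0.614,0.18,0,-1],
    [0.038,0.614,0.24,0,-1],
    [0.038,0.614,0.29,0,-1],
    [0.038,0.614,0.29,0,-1],
    [0.038,0.614,0.29,0,-1],
    [0.038,0.614,0.29,0,0.4],
    [0.038,0.614,0.29,0,0.65],
    [0.038,0.614,0.29,0,0.65],
    [0.038,0.614,0.29,0,0.65]
  ]
}}

```text
clock: 44.58
position: [0.6462, 0.018, 0.1176]
ee_rot: [0.65, 0.76, 0.0, 0.0]
ft_force: [-0.1, -0.3, 0.6]
grip_width: 0.83
grasp_force: 0.0
```

>>> {"api": "carry_out", "payload": {
  "deltas": [
    [0,0,-0.05,0,0.65],
    [0,0,-0.3,0,0.65],
    [0,0,-0.6,0,0.65],
    [0,0,-0.8,0,0.65],
    [0,0,-0.8,0,0.65],
    [0,0,-0.8,0,0.65],
    [0,0,-0.8,0,0.65],
    [0,0,-0.8,0,0.65],
    [0,0,-0.8,0,0.65],
    [0,0,-0.8,0,0.65]
  ]
}}

```text
clock: 45.82
position: [0.6461, 0.0179, 0.2374]
ee_rot: [0.65, 0.76, -0.0, -0.0]
ft_force: [-0.2, 0.2, 0.3]
grip_width: 0.827
grasp_force: 0.0
```

```bash
python3 - <<'E'
from h import *
o=manip.get_obs(); print(np.round(o["position"],4),o["clock"]); print(pans())
p=camera("wrist")
for z in (.1515,.164,.1765): b=bush(p,.6475,.0185,z,.06); print(z,b)
p=camera("scene")
t=outline_of("top_tray_floor",p); print(boxes_of("top_tray_floor",p)[:1])
# rim fit
import itertools
P=[]
for n in ["scene","side"]:
    f=cloud(camera(n)).reshape(-1,3); f=f[~np.isnan(f[:,0])]; P.append(f[(f[:,0]>.38)&(f[:,0]<.72)&(f[:,1]>-.55)&(f[:,1]<-.26)&(f[:,2]>.134)&(f[:,2]<.146)])
Q=np.vstack(P); r=cv2.minAreaRect(Q[:,:2].astype(np.float32)); print(r,np.round(cv2.boxPoints(r),3).tolist())
E
```

```text
[0.6461 0.0179 0.2374] 45.825
{'sceneL': (683, [0.1156, 0.1169, 0.1198]), 'sceneR': (557, [0.0907, 0.0924, 0.0947]), 'sideL': (738, [0.1164, 0.1174, 0.12]), 'sideR': (367, [0.0914, 0.0929, 0.0955])}
0.1515 (268, array([0.646 , 0.0265]), 0.0238, np.float64(0.1517))
0.164 (305, array([0.6457, 0.0266]), 0.0237, np.float64(0.1644))
0.1765 (6477, array([0.6467, 0.0188]), 0.0252, np.float64(0.178))
[{'position': [0.5553, -0.3837, 0.0992], 'conf': 0.75}]
((0.5435840487480164, -0.40105655789375305), (0.1871107518672943, 0.23628559708595276), 66.17537689208984) [[0.39800000190734863, -0.4390000104904175], [0.6140000224113464, -0.5339999794960022], [0.6890000104904175, -0.3630000054836273], [0.4729999899864197, -0.2680000066757202]]
```

B is lighter (left pan up), so it goes in the top tray.

>>> {"api": "carry_out", "payload": {
  "deltas": [
    [0.006,0.004,0.3,0,0.65],
    [0.006,0.004,0.6,0,0.65],
    [0.006,0.004,0.7,0,0.65],
    [0.006,0.004,0.7,0,0.65],
    [0.006,0.004,0.7,0,0.2],
    [0.006,0.004,0.7,0,-1],
    [0.006,0.004,0.7,0,-1],
    [0.006,0.004,0.7,0,-1],
    [0.006,0.004,0.7,0,-1],
    [0,0,0.6,0,-1],
    [0,0,0.4,0,-1],
    [0,0,0,0,-1],
    [0,0,0,0,-1]
  ]
}}

```text
clock: 47.85
position: [0.6482, 0.018, 0.2439]
ee_rot: [0.65, 0.76, 0.003, 0.003]
ft_force: [0.6, -0.7, -3.4]
grip_width: 0.574
grasp_force: 43.0
```

>>> {"api": "carry_out", "payload": {
  "deltas": [
    [-0.3,-0.15,0,0,-1],
    [-0.6,-0.3,0,0,-1],
    [-0.887,-0.45,0,0,-1],
    [-0.887,-0.5,0,0,-1]
  ]
}}

```text
clock: 48.35
position: [0.5907, -0.1303, 0.2373]
ee_rot: [0.653, 0.758, -0.001, 0.0]
ft_force: [-0.4, 0.4, -2.0]
grip_width: 0.574
grasp_force: 43.0
```

>>> {"api": "carry_out", "payload": {
  "deltas": [
    [-0.3,-0.15,0,0,-1],
    [-0.6,-0.3,0,0,-1],
    [-0.887,-0.45,0,0,-1],
    [-0.887,-0.45,0,0,-1]
  ]
}}

```text
clock: 48.85
position: [0.5441, -0.2713, 0.2373]
ee_rot: [0.653, 0.758, -0.001, -0.0]
ft_force: [1.5, 0.6, -2.6]
grip_width: 0.571
grasp_force: 43.0
```

```bash
python3 - <<'E'
from h import *
o=manip.get_obs(); print(np.round(o["position"],4),o["grip_width"],to(.5436,-.401,o["position"]))
E
```

```text
[ 0.5441 -0.2713  0.2373] 0.571437300042214 tx -0.854 ty -0.137
```

>>> {"api": "carry_out", "payload": {
  "deltas": [
    [-0.4,-0.07,0,0,-1],
    [-0.854,-0.137,0,0,-1],
    [-0.854,-0.137,0,0,-1],
    [-0.854,-0.137,0.3,0,-1],
    [-0.854,-0.137,0.6,0,-1],
    [-0.854,-0.137,0.74,0,-1],
    [-0.854,-0.137,0.8,0,-1],
    [-0.854,-0.137,0.8,0,-1],
    [-0.854,-0.137,0.8,0,-1],
    [-0.854,-0.137,0.8,0,0.4],
    [-0.854,-0.137,0.8,0,0.6],
    [-0.854,-0.137,0.8,0,0.6],
    [-0.854,-0.137,0.7,0,0.6],
    [-0.854,-0.137,0.4,0,0.6],
    [-0.854,-0.137,0,0,0.6],
    [-0.854,-0.137,0,0,0.6]
  ]
}}

```text
clock: 50.85
position: [0.548, -0.3984, 0.2448]
ee_rot: [0.65, 0.76, 0.001, 0.005]
ft_force: [0.0, 0.2, -0.1]
grip_width: 0.801
grasp_force: 0.0
```

```bash
python3 - <<'E'
from h import *
o=manip.get_obs()["position"]; print(np.round(o,4))
p=camera("wrist"); print("B",bush(p,.5436,-.401,.16,.08)); k=bush(p,.6545,-.2343,.1866,.05); print("knob",k)
p=camera("scene"); k=bush(p,.6545,-.2343,.1866,.05); print("knob",k,to(.6544,-.2343,o)); print(pans())
E
```

```text
[ 0.548  -0.3984  0.2448]
B (5432, array([ 0.5478, -0.3949]), 0.025, np.float64(0.1615))
knob (0, 0, 0, 0)
knob (79, array([ 0.656 , -0.2336]), 0.018, np.float64(0.1849)) tx 0.971 ty 0.870
{'sceneL': (883, [0.1156, 0.1171, 0.1194]), 'sceneR': (561, [0.0909, 0.0925, 0.0946]), 'sideL': (955, [0.1164, 0.1173, 0.1198]), 'sideR': (365, [0.0917, 0.0928, 0.0952])}
```

>>> {"api": "carry_out", "payload": {
  "deltas": [
    [0.35,0.3,0,0,0.2],
    [0.7,0.6,0,0,0.2],
    [0.971,0.87,0,0,0.2],
    [0.971,0.87,0,0,0.2],
    [0.971,0.87,0,0,0.2],
    [0.971,0.87,0,0,0.2]
  ]
}}

```text
clock: 51.8
position: [0.6514, -0.2348, 0.2371]
ee_rot: [0.651, 0.759, -0.001, -0.0]
ft_force: [0.5, -0.1, 0.4]
grip_width: 0.6
grasp_force: 0.0
```

```bash
python3 - <<'E'
from h import *
o=manip.get_obs()["position"]; print(np.round(o,4))
k=bush(camera("wrist"),.6545,-.2343,.1866,.05); print("knob",k,to(*k[1],o))
E
```

```text
[ 0.6514 -0.2348  0.2371]
knob (2455, array([ 0.6544, -0.2344]), 0.015, np.float64(0.1866)) tx -0.001 ty 0.020
```

>>> {"api": "carry_out", "payload": {
  "deltas": [
    [0,0.02,0.25,0,0.2],
    [0,0.02,0.5,0,0.2],
    [0,0.02,0.58,0,0.2],
    [0,0.02,0.58,0,0.2],
    [0,0.02,0.58,0,-0.2],
    [0,0.02,0.58,0,-1],
    [0,0.02,0.58,0,-1],
    [0,0.02,0.58,0,-1],
    [0,0.02,0.5,0,-1],
    [0,0.02,0.3,0,-1],
    [0,0.02,0,0,-1],
    [0,0.02,-0.1,0,-1],
    [0,0.02,-0.1,0,-1]
  ],
  "force": 35
}}

```text
clock: 53.48
position: [0.6558, -0.2322, 0.2531]
ee_rot: [0.65, 0.76, 0.0, 0.001]
ft_force: [0.1, 0.8, -3.0]
grip_width: 0.337
grasp_force: 35.2
```

>>> {"api": "carry_out", "payload": {
  "deltas": [
    [0.3,-0.2,0,0,-1],
    [0.6,-0.4,0,0,-1],
    [1,-0.633,0,0,-1],
    [1,-0.633,0,0,-1]
  ]
}}

```text
clock: 53.98
position: [0.5357, -0.0946, 0.2507]
ee_rot: [0.648, 0.762, -0.0, -0.002]
ft_force: [-0.1, -0.6, -1.8]
grip_width: 0.338
grasp_force: 35.9
```

```bash
python3 - <<'E'
from h import *
o=manip.get_obs(); print(np.round(o["position"],4),o["grip_width"],to(.4315,.0503,o["position"]))
o=o["position"]
for n in ["side","scene"]:
    p=camera(n); f=cloud(p).reshape(-1,3); f=f[~np.isnan(f[:,0])]
    Q=f[(abs(f[:,0]-o[0])<.04)&(abs(f[:,1]-o[1])<.05)&(f[:,2]>.13)&(f[:,2]<.25)]; print(n,np.round(np.percentile(Q[:,2],[0,1,3]),4))
    for r in outline_of("mat_top",p)[:1]:
            w=cloud(p)[r["region"]]; w=w[~np.isnan(w[:,0])]; w=w[w[:,2]<.01]; print(r["conf"],len(w),np.round(cv2.minEnclosingCircle(w[:,:2].astype(np.float32))[0],4),np.mean(w,0))
E
```

```text
[ 0.5357 -0.0946  0.2507] 0.33765771468175815 tx 1.062 ty -0.537
side [0.1891 0.1907 0.1925]
0.76 1496 [0.431  0.0506] [0.43324931 0.05155956 0.00305296]
scene [0.1895 0.1905 0.1929]
0.78 721 [0.4347 0.0512] [0.43719988 0.05218635 0.00222442]
```

>>> {"api": "carry_out", "payload": {
  "deltas": [
    [0.4,-0.2,0,0,-1],
    [0.8,-0.4,0.1,0,-1],
    [1,-0.537,0.3,0,-1],
    [1,-0.537,0.6,0,-1],
    [1,-0.537,0.8,0,-1],
    [1,-0.537,0.8,0,-1]
  ]
}}

```text
clock: 54.92
position: [0.4346, 0.036, 0.1305]
ee_rot: [0.651, 0.759, -0.002, -0.002]
ft_force: [-0.3, 0.5, -2.4]
grip_width: 0.336
grasp_force: 35.9
```

```bash
python3 - <<'E'
from h import *
o=manip.get_obs(); print(np.round(o["position"],4),o["grip_width"],to(.432,.0505,o["position"]), (o["position"][2]-.0625)/.15)
E
```

```text
[0.4346 0.036  0.1305] 0.3361903045096477 tx 0.098 ty -0.002 0.45316571899647107
```

>>> {"api": "carry_out", "payload": {
  "deltas": [
    [0.095,0,0.1,0,-1],
    [0.095,0,0.25,0,-1],
    [0.095,0,0.37,0,-1],
    [0.095,0,0.42,0,-1],
    [0.095,0,0.45,0,-1],
    [0.095,0,0.45,0,-1],
    [0.095,0,0.45,0,-0.1],
    [0.095,0,0.45,0,0.2],
    [0.095,0,0.45,0,0.2],
    [0.095,0,0.3,0,0.2],
    [0.095,0,0,0,0.2],
    [0.095,0,-0.4,0,0.2],
    [0.095,0,-0.8,0,0.2],
    [0.095,0,-0.8,0,0.2]
  ]
}}

```text
clock: 56.68
position: [0.4356, 0.0516, 0.2573]
ee_rot: [0.65, 0.76, 0.003, 0.003]
ft_force: [0.2, 0.4, -1.4]
grip_width: 0.597
grasp_force: 0.0
```

>>> {"api": "carry_out", "payload": {
  "deltas": [
    [-0.4,0.2,0,0,0.2],
    [-0.8,0.3,0,0,0.2],
    [-0.8,0.3,0,0,0.2],
    [-0.8,0.3,0,0,0.2]
  ]
}}

```text
clock: 57.18
position: [0.4961, -0.0602, 0.2517]
ee_rot: [0.65, 0.76, -0.0, -0.001]
ft_force: [-0.0, -0.2, 0.3]
grip_width: 0.596
grasp_force: 0.0
```

```bash
python3 - <<'E'
from h import *
o=manip.get_obs(); print(np.round(o["position"],4),o["clock"],o["ft_force"])
p=camera("wrist"); save("w7",p["img"])
for n in ["side","scene","wrist"]:
    p=camera(n); print(n,"knob",bush(p,.432,.05,.097,.06),"A",bush(p,.4236,.2368,.064,.05),"B",bush(p,.5478,-.395,.16,.05))
    q=p; f=cloud(p).reshape(-1,3); f=f[~np.isnan(f[:,0])]; c0=np.array([.462,.312]);ux=np.array([np.cos(A9),np.sin(A9)]);uy=np.array([-ux[1],ux[0]])
    q=np.c_[(f[:,:2]-c0)@ux,(f[:,:2]-c0)@uy,f[:,2]]; B=q[(q[:,0]>0.02)&(q[:,0]<.2)&(abs(q[:,1])<.05)&(q[:,2]>.30)&(q[:,2]<.335)]
    if len(B): print("lid bar",np.round(np.median(B,0),4))
    print([(k,np.round(b["position"],3).tolist()) for k in ["nut_bowl","hub","wheel","spacer","wrench","puller","bushing1"] for b in boxes_of(k,p)[:(6 if k=="bushing1" else 1)]])
    if n=="scene": save("sc7",p["img"][120:460,60:600])
E
```

```text
[ 0.4961 -0.0602  0.2517] 57.175 [-0.020781   -0.24658097  0.34002211]
side knob (150, array([0.4314, 0.0476]), 0.0166, np.float64(0.0965)) A (716, array([0.4259, 0.2247]), 0.0387, np.float64(0.064)) B (158, array([ 0.5443, -0.3949]), 0.0276, np.float64(0.16))
lid bar [0.0545 0.0046 0.3203]
[('nut_bowl', [0.814, -0.212, 0.029]), ('hub', [0.537, 0.346, 0.199]), ('spacer', [0.349, 0.135, 0.031]), ('wrench', [0.533, -0.375, 0.138]), ('puller', [0.736, 0.39, 0.024]), ('bushing1', [0.412, 0.249, 0.052]), ('bushing1', [0.534, -0.372, 0.142]), ('bushing1', [0.352, -0.147, 0.036]), ('bushing1', [0.457, -0.155, 0.035])]
scene knob (71, array([0.436, 0.048]), 0.0165, np.float64(0.0957)) A (0, 0, 0, 0) B (164, array([ 0.5478, -0.394 ]), 0.0273, np.float64(0.1593))
lid bar [0.064  0.0009 0.3193]
[('nut_bowl', [0.779, -0.194, 0.022]), ('hub', [0.816, -0.048, 0.006]), ('wheel', [0.815, 0.073, 0.039]), ('spacer', [0.665, -0.087, 0.068]), ('wrench', [0.784, 0.189, 0.026]), ('puller', [0.733, 0.346, 0.024]), ('bushing1', [0.486, -0.164, 0.043]), ('bushing1', [0.37, -0.152, 0.033]), ('bushing1', [0.78, -0.196, 0.019]), ('bushing1', [0.563, -0.381, 0.14]), ('bushing1', [0.73, 0.346, 0.027])]
wrist knob (1635, array([0.4349, 0.0479]), 0.015, np.float64(0.0981)) A (0, 0, 0, 0) B (0, 0, 0, 0)
[('nut_bowl', [0.806, -0.177, 0.018]), ('hub', [0.786, -0.059, 0.013]), ('wheel', [0.751, 0.082, 0.013]), ('bushing1', [0.359, -0.154, 0.057]), ('bushing1', [0.469, -0.16, 0.06]), ('bushing1', [0.627, -0.018, 0.104])]
```

View pics/sc7.png

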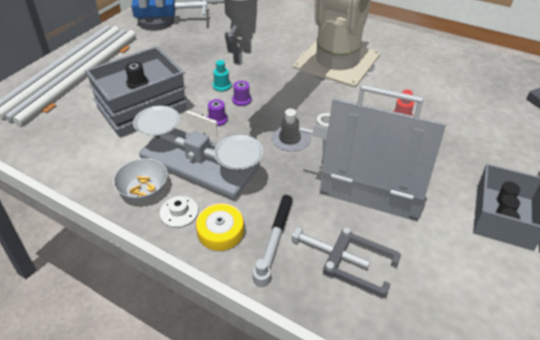

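```bash
python3 - <<'E'
from h import *
p=camera("scene"); W=cloud(p)
for u,v in [(570,307),(569,322),(566,340),(625,330),(545,300)]: print(u,v,np.round(W[v,u],3),p["img"][v,u])
save("bins",cv2.resize(p["img"][260:420,480:640],None,fx=3.5,fy=3.5))
E
```

```text
570 307 [0.379 0.611 0.056] [50 52 53]
569 322 [0.425 0.617 0.053] [52 51 53]
566 340 [0.502 0.618 0.071] [88 93 99]
625 330 [0.368 0.735 0.037] [31 32 32]
545 300 [0.409 0.554 0.077] [122 127 135]
```

View pics/bins.png

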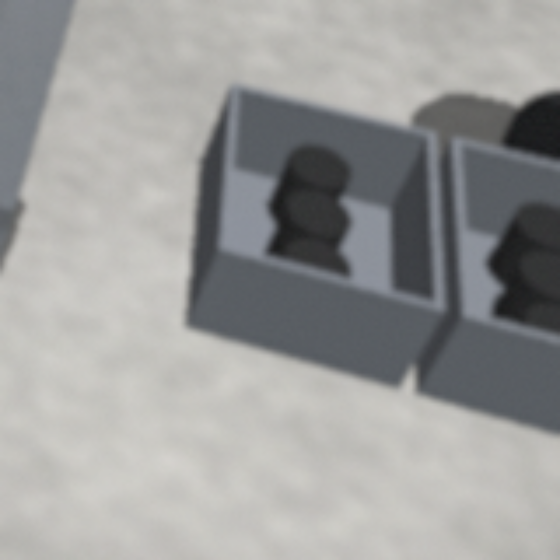

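The bins hold rows of plain dark caps with no flange or steel sleeve, so they are not bushings. All requirements check out, so I'm handing in.

```bash
python3 -c "
from workcell import ticket
print(ticket.hand_in())"
```

```text
the job is handed in; nothing more can be done
None
```

The job is handed in, with no verdict shown. The lid rests on its raised stay, the heavier bushing stands in the chest, the lighter one stands in the top tray, and the master is back on its mat.

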